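# Hang the truck key on the hook inside the low key box

## Task

Pick up the blue truck key by its grip, bring the flat eye of its tag nose-up under the low front strip of the clear key box, feel your way gently to the hook board inside, and lower the eye right down over the upturned red hook before letting go, so that the key is left hanging freely from it; let it settle before you finish (a slight sway is fine). Do not force the key or the gripper against the box or hook, and leave the yellow key, the bottle and the dish where they are.

Things in the scene. Friction and masses are not known exactly. Their poses are not given: they have to be found in the camera images.
- bluekey: Blue truck key, about 90 g: plastic grip 60 long (x) x 22 wide (y) x 28 high (z) mm; from it, flush with the underside, a steel tag 14 wide, 6 thick runs along +x to a flat eye. Origin: centre of the grip's underside; x to the eye, z up. Starts flat on the counter (z = 0), eye roughly towards +y (to the box), near or far from the robot. Pinch the grip across y, fingertips just above the counter.
- bluekey_eye (a point): Centre of the hole of the blue key's flat eye: 150 mm along x from the key's origin, 3 mm above its underside. Hole 21 mm, outside 38 mm diameter, 6 mm thick, hole axis along z; far tip at x = 169 mm. Axes as the blue key's.
- yellowkey: Second key, same shape and size with a yellow grip, lying beside the blue one; leave it alone. Origin and axes as for the blue key.
- keybox: Fixed key box, 165 deep (x) x 170 wide (y) x 285 high (z) mm, on the counter. Origin: middle of the lower edge of its open front; x points straight into the box (roughly world +y), z up. Clear walls 5 mm, floor 10 mm thick, clear back at x = 160, clear roof with underside at z = 279 mm. Open front up to z = 236 mm, then a blue strip. A red hook stands deep inside on the middle plane y = 0.
- keybox_strip (a point): Middle of the lower edge of the blue front strip (x = 0 to 5 mm of the box, from z = 236 mm up to the roof). Axes as the box's. The hook's tip (z = 238) is higher than this edge, so the eye must go in with the tag sloping up into the box by some 35 degrees (30 to 40), eye first and highest, along the tag's own line.
- keybox_hookzone (a point): NOT the hook itself but the middle of the depths it may stand at: x = 75, y = 0, z = 210 mm in the box. Hook and board are clamped, rigid, at an unmeasured depth: prong axis at x = 50 to 100 mm, board's front face 17 mm behind it (x = 67 to 117). Touch the board with the eye's tip to find it, or look through the clear roof. Axes as the box's.
- keybox_tipheight (a point): Point of the box at the height of the hook's tip (x = 75, y = 0, z = 238 mm; depth again only the middle of the range). Hook: red 8 mm rod, level (axis z = 210) for 17 mm from a white upright board (80 wide, z = 201 to 271) to the front, then straight up as a prong. Sloped 35 degrees with its tip on the board, the eye is over the prong; it seats with its centre at z = 208, hangs at z = 203.
- bottle: Amber drink bottle with red cap, 64 mm diameter, 190 mm high, near the keys; leave it. Origin: centre of its underside.
- dish: White bowl, 80 mm diameter, 45 mm high, near the keys; leave it. Origin: centre of its underside.
Mind the look-alikes: they are no part of the job. Leave any green or pink look-alike of the bluekey alone.

How it is judged:
By the outcome, as a careful person would: the job done as asked, in the order asked, and still so for the second after the job is handed in, with the robot touching nothing.
It also fails if it takes over 69 s, if anything falls off the work surface, if the arm or the gripper's body presses on something with over 40 N, if the wrist force passes 120 N, or if a joint passes its speed limit or range.

## Robot

A 7-joint arm with a two-finger parallel gripper is mounted at the origin on the work surface. World frame = base frame: x ahead of the robot, y to its left, z up, the work surface at z = 0. Lengths are in m, angles in degrees, forces in N, time in s.
With the tool pointing down it reaches from about 0.4 to 0.875 m from the base axis. Payload 4.4 kg.
Tool frame: the origin (TCP) lies where the fingers leave the gripper's body, on its centre line; the fingertips stand 73 mm ahead of it and the grasp point (between the pads) lies 54 mm ahead of it; x points along the fingers, y is the direction in which the jaws open and shut, and the axes are right-handed (so a half turn about x gives the same grasp; the last joint's range is limited). The gripper opens to 85 mm and grips with 20 to 120 N. Pads are 22 mm wide; open, the fingers measure 114 mm over their backs; the gripper's body (76 mm by 85 mm) begins 54 mm behind the grasp point. The pads swing forward as they close: fully open they stand 13 mm farther back than shut.
Start: joints at [-78.942, 36.005, 2.206, 86.941, -1.547, 57.084, -1.146], TCP at [0.166, 0.628, 0.304] pointing down, gripper open.
Joint ranges: [-175.42, 175.42], [-21.48, 121.26], [-71.46, 75.88], [10.55, 141.38], [-63.04, 243.04], [13.31, 113.54], [-168.57, 168.57]. Speed limits (degrees/s): [147.25, 147.25, 180, 180, 180, 180, 180].

## Interface

Orientations are given as a 3x3 rotation matrix whose columns are the frame's x, y, z axes.
In Python, from rig import status, viewer, order gives the robot as it stands.
- The arm moves only by the tool play_rows, never from a script. Its argument "steps" is a list of rows, each a list of 5 numbers: the shift along the world's x, y, z in cm, then the turn about the world's z in degrees, then the opening, from -1 (shut) to 1 (fully open). In form: [[dx, dy, dz, twist, claw], ...]. A call has 1 to 12 rows; each row shifts and turns the pose as measured when the row begins; what a row does not reach is not made up. A row lasts 1/8 s, in which the tool goes at most 62.5 mm and 10.7 degrees, less where a joint would pass 70% of its speed; a pose out of reach is approached as far as the arm can. A call with a gripper value outside its range is refused whole. The fingers move at their own pace and stop on an object; "newtons" is the grip in N (left out, the last holds). Time passes only in rows, so rows that do not move let the fingers close. It gives the time, the measured TCP pose, the force and the opening at its end, in the units of the state.
- status.read_state(): the state, without advancing time (a new reading comes with each control period).
- viewer.grab_frame(name): name is "scene" or "top" or "wrist"; returns a dict with "pixels" (384x512x3 uint8, red, green, blue), "depth" (384x512 float32, m along the optical axis (not along the pixel's ray), 0 where there is no reading), "intrinsics" (3x3 intrinsics, pixels), "cam_to_world" (4x4, takes a point from camera to world coordinates); the wrist camera has in their place "mount" (4x4, takes a point from camera to tool coordinates, whose origin is the TCP and whose axes are the tool frame's). Camera axes: x right, y down, z forward; pixel columns grow to the right and rows downward; lengths in m; the calibration is good to about 2 mm. A picture is of the moment at which its call begins: read the wrist's pose just before it.
- order.finish_job(): hands the job in, once; it reports no verdict.
The state is a dict: "t": time; "q": joint angles; "qvel": joint speeds; "joint_torque": joint torques, N m; "position": TCP position; "tcp_rot": TCP orientation; "contact_force": force on the tool from outside, world axes, zero at the start; "torque": the same for the moment, N m; "finger_gap": finger opening in m.
Only numpy, scipy, OpenCV 4.12 (cv2) and the standard library are available. Lean on these libraries where they do the work, as an engineer would, in place of code of your own. Each camera call takes 0.05 s, during which the arm holds its last target.

## Working session

There is one attempt and no reset: what is moved stays moved. The work goes in short steps, Python scripts to look and compute and a tool call to move; the robot and the scene stay as the last step left them, time stands still between calls to the robot, and variables do not carry over. Pictures are saved under pics/ and viewed, and the job is handed in when it is done.

Besides the shell and the picture viewer there is one more tool, called after "Call:" by a JSON object that holds its "name" and its "arguments". play_rows: Moves the arm, as the interface text tells. Its arguments: {"type":"object","properties":{"steps":{"type":"array"},"newtons":{"type":"number"}},"required":["steps"]}

```bash
ls -la; mkdir -p pics; cat > h.py <<'E'
import numpy as np, cv2
from rig import status, viewer, order
def grab(n,tag):
    s=status.read_state(); f=viewer.grab_frame(n)
    np.savez(f'pics/{tag}.npz',**{k:np.asarray(v) for k,v in f.items()},R=s['tcp_rot'],p=s['position'])
    cv2.imwrite(f'pics/{tag}.png',cv2.cvtColor(f['pixels'],cv2.COLOR_RGB2BGR)); return f
def load(tag): return np.load(f'pics/{tag}.npz')
def T(d):
    if 'cam_to_world' in d: return d['cam_to_world']
    M=np.eye(4); M[:3,:3]=d['R']; M[:3,3]=d['p']; return M@d['mount']
def pt(d,u,v,z=None):
    K=d['intrinsics']; M=T(d); r=np.array([(u-K[0,2])/K[0,0],(v-K[1,2])/K[1,1],1])
    if z is None:
        return M[:3,:3]@(r*d['depth'][int(round(v)),int(round(u))])+M[:3,3]
    w=M[:3,:3]@r; return M[:3,3]+w*(z-M[2,3])/w[2]
def proj(d,P):
    K=d['intrinsics']; c=np.linalg.inv(T(d))@np.append(P,1); q=K@c[:3]; return q[:2]/q[2]
def crop(tag,x0,y0,x1,y1,s,out):
    im=cv2.imread(f'pics/{tag}.png')[y0:y1,x0:x1]; cv2.imwrite(f'pics/{out}.png',cv2.resize(im,None,fx=s,fy=s,interpolation=cv2.INTER_CUBIC))
E
python3 - <<'E'
from h import *
np.set_printoptions(precision=3,suppress=True)
print(status.read_state())
for n in ['scene','top','wrist']: f=grab(n,n+'0'); print(n,f['intrinsics'],f.get('cam_to_world',f.get('mount')))
E
```

```text
total 12
drwxr-xr-x  3 agent agent 4096 Dec  7 14:20 .
drwxr-xr-x 23 root  root  4096 Dec  7 14:20 ..
drwxr-xr-x  2 agent agent 4096 Dec  7 14:20 pics
{'t': 0.0, 'q': array([-78.942,  36.059,   2.204,  86.997,  -1.547,  57.082,  -1.149]), 'qvel': array([ 0.014,  0.036, -0.034, -0.044,  0.019,  0.039, -0.092]), 'joint_torque': array([  0.   , -56.341,   1.227, -19.345,   0.011,   0.01 ,  -0.   ]), 'position': array([0.166, 0.628, 0.303]), 'tcp_rot': array([[-0.   ,  0.256,  0.967],
       [-0.002,  0.967, -0.256],
       [-1.   , -0.002,  0.   ]]), 'contact_force': array([ 0.561, -0.068,  0.302]), 'torque': array([ 0.027,  0.013, -0.02 ]), 'finger_gap': 0.0853158163084899}
scene [[397.177   0.    254.904]
 [  0.    397.177 195.383]
 [  0.      0.      1.   ]] [[ 0.781  0.353 -0.516  1.046]
 [ 0.624 -0.418  0.66  -0.786]
 [ 0.017 -0.837 -0.546  0.745]
 [ 0.     0.     0.     1.   ]]
top [[465.012   0.    248.101]
 [  0.    465.012 181.968]
 [  0.      0.      1.   ]] [[-0.022 -0.993  0.113  0.355]
 [-0.999  0.025  0.02  -0.109]
 [-0.022 -0.112 -0.993  1.52 ]
 [ 0.     0.     0.     1.   ]]
wrist [[288.164   0.    257.445]
 [  0.    288.164 189.313]
 [  0.      0.      1.   ]] [[-0.    -0.313  0.95  -0.07 ]
 [ 1.    -0.    -0.     0.001]
 [ 0.     0.95   0.313 -0.08 ]
 [ 0.     0.     0.     1.   ]]
```

View pics/scene0.png

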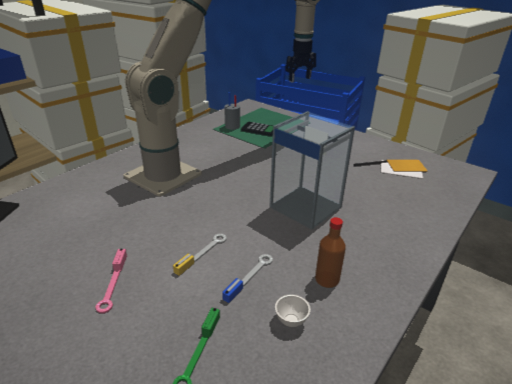

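View pics/top0.png

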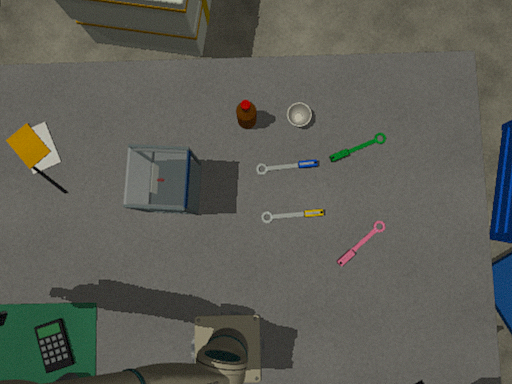

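View pics/wrist0.png

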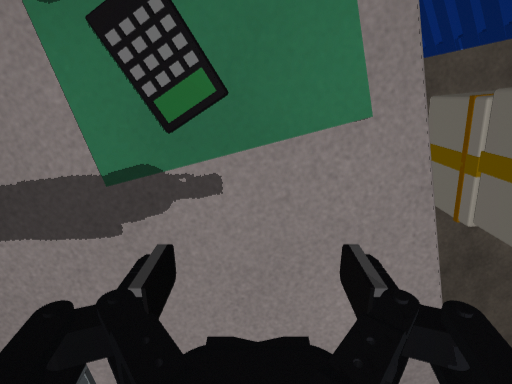

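```bash
python3 - <<'E'
from h import *
crop('top0',110,80,400,280,2.75,'top0c'); crop('scene0',150,80,370,390,1.9,'scene0c')
E
```

```text
(no output)
```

View pics/top0c.png

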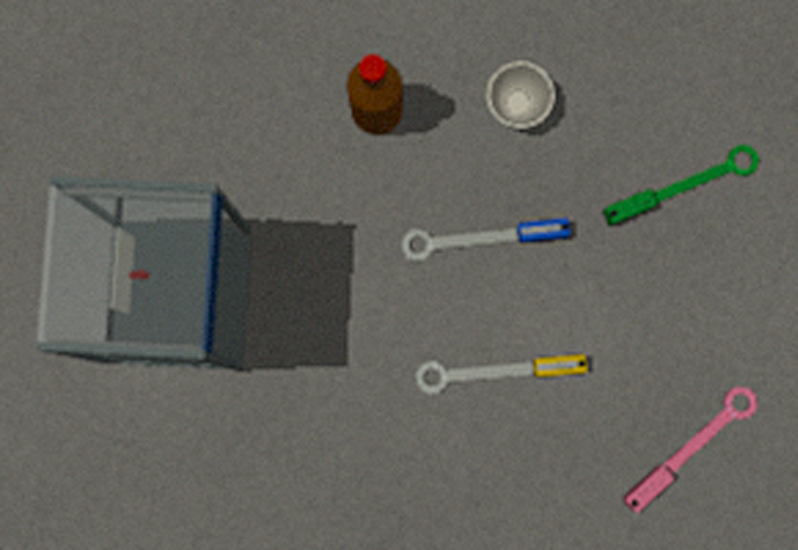

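View pics/scene0c.png

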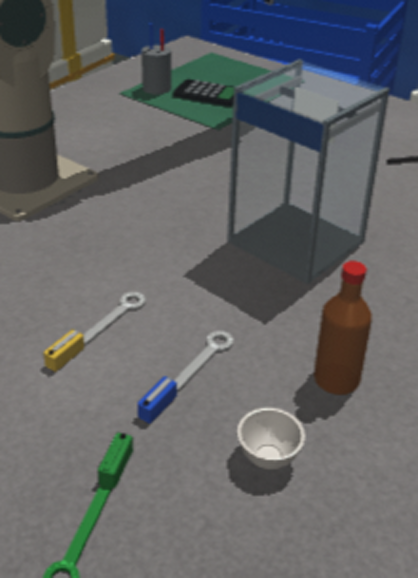

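```bash
python3 - <<'E'
from h import *
np.set_printoptions(precision=4,suppress=True)
d=load('top0')
c=lambda u,v:((u+.5)/2.75+110-.5,(v+.5)/2.75+80-.5)
for n,u,v,z in [('eye',417,244,.006),('gf',518,232,.028),('gr',574,230,.028),('yeye',431,377,.006),('ygr',591,365,.028),('roofFL strip top upper',218,188,.285),('strip top lower',208,355,.285),('roof back up',53,184,.285),('roof back lo',40,347,.285),('hookR',148,275,.238),('hookL',131,275,.238),('hookM at 210',131,275,.21),('boardtopU',116,226,.271),('boardtopL',111,312,.271),('boardbotU',133,229,.201),('boardbotL',127,314,.201),('bottle',372,67,.19),('dish',520,95,.045)]:
    print(n,c(u,v),pt(d,*c(u,v),z=z))
# blue mask
im=d['pixels'].astype(int); m=(im[...,2]>im[...,0]+40)&(im[...,2]>im[...,1]+30)
n,l,s,ce=cv2.connectedComponentsWithStats(m.astype(np.uint8))
for i in range(1,n):
    if s[i,4]>30: print(s[i],ce[i],pt(d,*ce[i],z=.028))
E
```

```text
eye (261.3181818181818, 168.4090909090909) [ 0.5706 -0.1227  0.006 ]
gf (298.0454545454545, 164.04545454545456) [ 0.5787 -0.2417  0.028 ]
gr (318.4090909090909, 163.3181818181818) [ 0.5794 -0.3075  0.028 ]
yeye (266.4090909090909, 216.77272727272728) [ 0.4116 -0.1352  0.006 ]
ygr (324.5909090909091, 212.4090909090909) [ 0.4204 -0.3209  0.028 ]
roofFL strip top upper (188.95454545454544, 148.04545454545456) [0.5914 0.074  0.285 ]
strip top lower (185.3181818181818, 208.77272727272728) [0.4274 0.0851 0.285 ]
roof back up (128.95454545454544, 146.5909090909091) [0.5997 0.2373 0.285 ]
roof back lo (124.22727272727272, 205.86363636363637) [0.439  0.2489 0.285 ]
hookR (163.5, 179.6818181818182) [0.5127 0.1529 0.238 ]
hookL (157.3181818181818, 179.6818181818182) [0.5131 0.1702 0.238 ]
hookM at 210 (157.3181818181818, 179.6818181818182) [0.5166 0.1763 0.21  ]
boardtopU (151.86363636363637, 161.86363636363637) [0.5584 0.178  0.271 ]
boardtopL (150.04545454545456, 193.13636363636363) [0.4728 0.1829 0.271 ]
boardbotU (158.04545454545456, 162.95454545454544) [0.5662 0.1761 0.201 ]
boardbotL (155.86363636363637, 193.86363636363637) [0.4769 0.1824 0.201 ]
bottle (244.95454545454547, 104.04545454545455) [ 0.7363 -0.0778  0.19  ]
dish (298.77272727272725, 114.22727272727272) [ 0.7391 -0.2481  0.045 ]
[ 490  120   22  123 1858] [503.2632 190.1712] [ 0.4779 -0.8907  0.028 ]
[298 159  20   9 105] [307.5143 163.181 ] [ 0.5807 -0.2723  0.028 ]
[ 492  254   20   75 1021] [503.4633 287.2351] [ 0.175  -0.8661  0.028 ]
```

Call:
{"name": "play_rows", "arguments": {"steps": [[3,-3.8,1.8,-4,1],[3,-3.8,1.8,-4,1],[3,-3.8,1.8,-4,1],[3,-3.8,1.8,-4,1],[3,-3.8,1.8,-4,1],[3,-3.8,1.8,-4,1],[2.5,-5,0,-4,1],[2.5,-5,0,-4,1],[2.5,-5,0,-4,1],[2.5,-5,0,-4,1],[2.5,-5,0,-4,1],[2.5,-5,0,-4,1]], "newtons": 40}}

```text
t: 1.65
position: [0.4999, 0.0855, 0.4118]
tcp_rot: [[-0.003, 0.897, 0.442], [0.002, 0.442, -0.897], [-1.0, -0.002, -0.003]]
contact_force: [0.6, 0.0, 0.6]
finger_gap: 0.0855
```

```bash
cat >> h.py <<'E'
np.set_printoptions(precision=4,suppress=True)
def log():
    import json
    s=status.read_state(); open('log.jsonl','a').write(json.dumps({k:np.asarray(v).tolist() for k,v in s.items()})+'\n')
    R=s['tcp_rot']; print('t',s['t'],'p',s['position'],'q',s['q'],'gap',s['finger_gap'],'F',s['contact_force'],'M',s['torque'])
    x=R[:,0]; print('toolx',x,'tilt',np.degrees(np.arccos(-x[2])),'tilt az',np.degrees(np.arctan2(x[1],x[0])),'jaw',R[:,1],'jaw az',np.degrees(np.arctan2(R[1,1],R[0,1])))
    return s
E
python3 -c "
from h import *
log()"
```

```text
t 1.65 p [0.4999 0.0855 0.4118] q [-30.1276  18.7649  23.7478 100.8511  -8.5592  62.2821  22.7207] gap 0.08552879726131145 F [0.6158 0.027  0.6441] M [ 0.0416 -0.0312  0.0066]
toolx [-0.0027  0.0019 -1.    ] tilt 0.19037328140579923 tilt az 145.45578348474348 jaw [ 0.8972  0.4417 -0.0016] jaw az 26.20982997261172
```

Call:
{"name": "play_rows", "arguments": {"steps": [[1,-4.4,-0.5,-2.8,1],[1,-4.4,-2.5,-2.8,1],[1,-4.4,-2.5,-2.8,1],[1,-4.4,-2.5,-2.8,1],[1,-4.4,-2.5,-2.8,1],[1,-4.4,-2.5,-2.8,1],[1,-4.4,-2.5,-2.8,1],[1,-4.4,-2.5,-2.8,1],[0,0,0,0,1]]}}

```text
t: 2.78
position: [0.5814, -0.2818, 0.224]
tcp_rot: [[-0.001, 0.999, 0.048], [0.001, 0.048, -0.999], [-1.0, -0.001, -0.002]]
contact_force: [0.5, 0.8, 0.2]
finger_gap: 0.0854
```

```bash
python3 -c "
from h import *
log(); grab('wrist','w1')"
```

```text
t 2.775 p [ 0.5814 -0.2818  0.224 ] q [  8.7559  43.1696  25.4242  92.3672 -22.6833  49.758   45.7926] gap 0.08536912866472682 F [0.497  0.7954 0.1649] M [ 0.0137  0.0783 -0.0348]
toolx [-0.0013  0.0015 -1.    ] tilt 0.11182271640818754 tilt az 131.88814262665412 jaw [ 0.9988  0.0484 -0.0012] jaw az 2.773254996125107
```

View pics/w1.png

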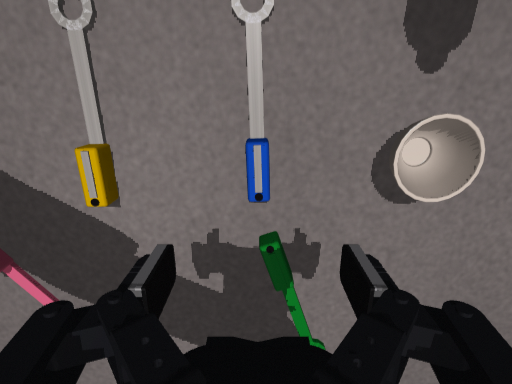

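```bash
python3 - <<'E'
from h import *
crop('w1',180,0,330,240,2.5,'w1c')
d=load('w1')
for n,u,v,z in [('eye',252.5,8,.006),('gf top L',248,140,.028),('gf top R',268,140,.028),('gr L',250,191,.028),('gr R',269,191,.028),('green near end L',261,236,.028),('green R',279,233,.028),('green rear',285,285,.028)]:
    print(n,pt(d,u,v,z=z),pt(d,u,v))
E
```

```text
eye [ 0.5699 -0.129   0.006 ] [ 0.5698 -0.1278  0.0014]
gf top L [ 0.571  -0.2405  0.028 ] [ 0.5706 -0.2424  0.0154]
gf top R [ 0.5894 -0.2396  0.028 ] [ 0.5905 -0.2437  0.0002]
gr L [ 0.5748 -0.2899  0.028 ] [ 0.5748 -0.29    0.0275]
gr R [ 0.5933 -0.289   0.028 ] [ 0.5934 -0.2895  0.0262]
green near end L [ 0.5881 -0.338   0.028 ] [ 0.5889 -0.3501  0.0046]
green R [ 0.6063 -0.3337  0.028 ] [ 0.6091 -0.3473  0.0008]
green rear [ 0.6173 -0.3961  0.028 ] [ 0.6172 -0.3954  0.0289]
```

View pics/w1c.png

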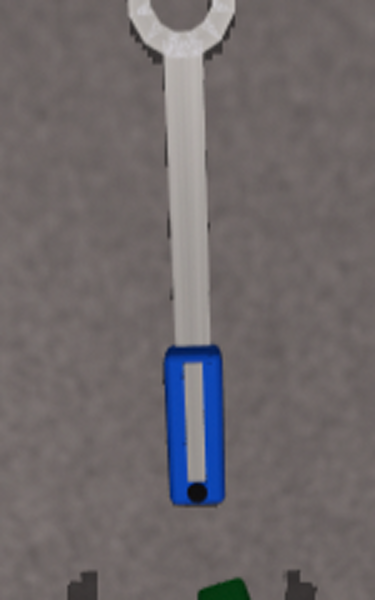

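Call:
{"name": "play_rows", "arguments": {"steps": [[0,0.6,-3.5,0.7,1],[0,0.5,-4,0.7,1],[0,0,-4,0,1],[0,0,-2,0,1],[0,0,0,0,1]]}}

```text
t: 3.45
position: [0.586, -0.2604, 0.0909]
tcp_rot: [[0.008, 0.996, 0.086], [0.007, 0.086, -0.996], [-1.0, 0.008, -0.006]]
contact_force: [0.1, 0.3, 0.6]
finger_gap: 0.0855
```

```bash
python3 -c "
from h import *
log()"
```

```text
t 3.45 p [ 0.586  -0.2604  0.0909] q [ 10.6088  52.5003  18.9557  96.8909 -27.6576  35.0961  50.4986] gap 0.08551379202687741 F [0.1071 0.3182 0.5708] M [-0.0117  0.0109  0.0325]
toolx [ 0.0077  0.0071 -0.9999] tilt 0.600933264526425 tilt az 42.60744929609406 jaw [0.9963 0.0861 0.0083] jaw az 4.938726761418597
```

Call:
{"name": "play_rows", "arguments": {"steps": [[-0.4,-1.0,-0.8,-0.5,1],[0,0,-0.5,0,1],[0,0,0,0,1]]}}

```text
t: 3.82
position: [0.5837, -0.2722, 0.0808]
tcp_rot: [[0.013, 0.997, 0.077], [0.004, 0.077, -0.997], [-1.0, 0.013, -0.003]]
contact_force: [0.6, 0.6, 0.2]
finger_gap: 0.0856
```

```bash
python3 -c "
from h import *
log(); grab('wrist','w2')"
```

```text
t 3.825 p [ 0.5837 -0.2722  0.0808] q [ 11.958   53.3745  18.4459  96.7609 -28.0712  33.9403  51.3348] gap 0.08558805192493497 F [0.5993 0.6204 0.198 ] M [-0.0207 -0.0119  0.0025]
toolx [ 0.0132  0.0043 -0.9999] tilt 0.7935884326603142 tilt az 17.976540931567307 jaw [0.9969 0.077  0.0135] jaw az 4.414770512136829
```

View pics/w2.png

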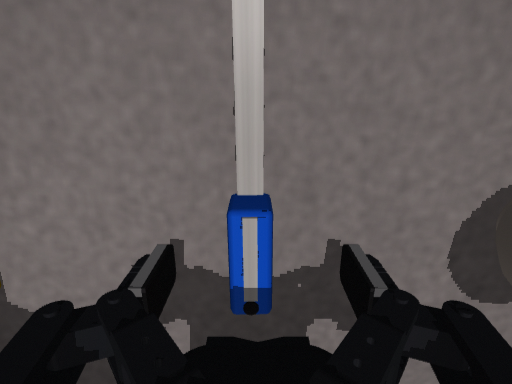

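Call:
{"name": "play_rows", "arguments": {"steps": [[-0.2,0,-0.4,0,1],[0,0,0,0,-1],[0,0,0,0,-1],[0,0,0,0,-1],[0,0,0,0,-1],[0,0,0,0,-1],[0,0,0,0,-1]], "newtons": 60}}

```text
t: 4.75
position: [0.5822, -0.2727, 0.0779]
tcp_rot: [[0.015, 0.997, 0.077], [0.003, 0.077, -0.997], [-1.0, 0.015, -0.002]]
contact_force: [-0.5, -0.7, 0.0]
finger_gap: 0.0209
```

```bash
python3 -c "
from h import *
log()"
```

```text
t 4.75 p [ 0.5822 -0.2727  0.0779] q [ 12.1513  53.5074  18.2203  97.0709 -28.2154  33.3219  51.609 ] gap 0.020855213265771146 F [-0.4738 -0.6998  0.0442] M [0.0208 0.0439 0.0316]
toolx [ 0.0151  0.0029 -0.9999] tilt 0.8835390577122724 tilt az 10.95173129865503 jaw [0.9969 0.0772 0.0153] jaw az 4.42546792373677
```

Call:
{"name": "play_rows", "arguments": {"steps": [[0,0,2,0,-1],[0,0,4,0,-1],[0,0,5,0,-1],[0,0,5,0,-1],[0,0,5,-6,-1],[0,0,5,-10,-1],[0,0,3,-10,-1],[0,0,2,-10,-1],[0,0,2,-10,-1],[0,0,2,-10,-1],[0,0,2,-10,-1],[0,0,0,-10,-1]]}}

```text
t: 6.25
position: [0.5754, -0.2712, 0.4749]
tcp_rot: [[0.02, 0.271, -0.962], [-0.017, -0.962, -0.271], [-1.0, 0.021, -0.015]]
contact_force: [0.2, 0.4, -1.7]
finger_gap: 0.0212
```

```bash
python3 -c "
from h import *
log(); grab('wrist','w3')"
```

```text
t 6.25 p [ 0.5754 -0.2712  0.4749] q [ -5.4783  34.8509  53.5788  76.075  -27.8114  80.9507 -27.7326] gap 0.021172196509553043 F [ 0.1886  0.3588 -1.6632] M [0.0419 0.0593 0.0181]
toolx [ 0.0199 -0.0166 -0.9997] tilt 1.4847557525578958 tilt az -39.85929040284948 jaw [ 0.2709 -0.9624  0.0214] jaw az -74.27824478685656
```

View pics/w3.png

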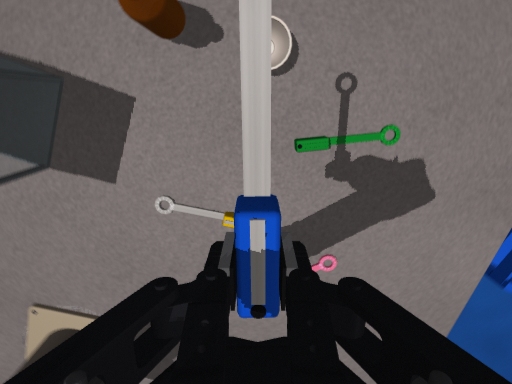

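Call:
{"name": "play_rows", "arguments": {"steps": [[0,0,3,-10,-1],[0,0,3,-10,-1],[0,0,4,-10,-1],[0,0,5,-8,-1],[0,0,5,0,-1]]}}

```text
t: 6.92
position: [0.572, -0.2666, 0.6785]
tcp_rot: [[0.001, -0.393, -0.919], [-0.015, -0.919, 0.393], [-1.0, 0.014, -0.006]]
contact_force: [1.1, -1.1, -1.0]
finger_gap: 0.0206
```

```bash
python3 -c "
from h import *
log()"
```

```text
t 6.925 p [ 0.572  -0.2666  0.6785] q [  1.8436  35.4481  60.3692  42.4234 -32.8364 113.4703 -71.0782] gap 0.020599273948062314 F [ 1.076  -1.0895 -0.9678] M [-0.0332 -0.0454  0.0061]
toolx [ 0.0006 -0.0151 -0.9999] tilt 0.8658377912730333 tilt az -87.7323589556885 jaw [-0.3932 -0.9193  0.0136] jaw az -113.15737465211345
```

Call:
{"name": "play_rows", "arguments": {"steps": [[0,0,6,0,-1],[0,0,6,0,-1],[0,0,6,0,-1],[0,0,6,0,-1]]}}

```text
t: 7.42
position: [0.5353, -0.2575, 0.7315]
tcp_rot: [[0.034, -0.388, -0.921], [-0.02, -0.922, 0.388], [-0.999, 0.005, -0.039]]
contact_force: [0.1, -0.3, -0.7]
finger_gap: 0.0212
```

```bash
python3 -c "
from h import *
log()"
```

```text
t 7.425 p [ 0.5353 -0.2575  0.7315] q [ 18.6681  25.4157  10.1787  39.0827  -4.6231 113.5145 -86.9637] gap 0.021175227612529948 F [ 0.0845 -0.2895 -0.7135] M [ 0.0355  0.1257 -0.0292]
toolx [ 0.034  -0.0201 -0.9992] tilt 2.265681320054526 tilt az -30.609608426659527 jaw [-0.388  -0.9216  0.0054] jaw az -112.83126576518823
```

Call:
{"name": "play_rows", "arguments": {"steps": [[4,-2,4,0,-1],[4,-2,4,0,-1],[4,-2,4,0,-1],[4,-2,4,0,-1]]}}

```text
t: 7.92
position: [0.6083, -0.2974, 0.7613]
tcp_rot: [[0.201, -0.382, -0.902], [-0.101, -0.924, 0.369], [-0.974, 0.017, -0.225]]
contact_force: [0.4, -0.8, -2.4]
finger_gap: 0.0208
```

```bash
python3 -c "
from h import *
log()"
```

```text
t 7.925 p [ 0.6083 -0.2974  0.7613] q [ 20.8995  33.5745  11.7559  20.1581  -7.8738 113.5352 -86.3482] gap 0.020750970871786102 F [ 0.3527 -0.8259 -2.4304] M [ 0.1316  0.2914 -0.0079]
toolx [ 0.2013 -0.1012 -0.9743] tilt 13.017785273334646 tilt az -26.68350107214443 jaw [-0.3821 -0.924   0.017 ] jaw az -112.46802325563031
```

Call:
{"name": "play_rows", "arguments": {"steps": [[1,-0.5,5,0,-1],[1,-0.5,5,0,-1],[0,0,5,0,-1],[0,0,5,0,-1]]}}

```text
t: 8.43
position: [0.5578, -0.2738, 0.8473]
tcp_rot: [[0.322, -0.382, -0.866], [-0.162, -0.924, 0.347], [-0.933, 0.028, -0.36]]
contact_force: [-0.8, -0.2, -0.7]
finger_gap: 0.021
```

```bash
python3 -c "
from h import *
log()"
```

```text
t 8.425 p [ 0.5578 -0.2738  0.8473] q [ 19.7826  26.7277  13.6688  18.9344  -8.3213 113.5197 -86.0431] gap 0.02101424434051465 F [-0.8386 -0.2159 -0.6649] M [ 0.2152  0.3877 -0.0227]
toolx [ 0.3225 -0.1619 -0.9326] tilt 21.151444135902818 tilt az -26.667135925552408 jaw [-0.3821 -0.9237  0.0283] jaw az -112.47309082890199
```

Call:
{"name": "play_rows", "arguments": {"steps": [[1,-0.5,5,-4,-1],[1,-0.5,5,-4,-1],[1,-0.5,5,0,-1],[0,0,5,0,-1],[0,0,5,0,-1]]}}

```text
t: 9.05
position: [0.5038, -0.2523, 0.9409]
tcp_rot: [[0.453, -0.506, -0.734], [-0.288, -0.862, 0.416], [-0.844, 0.023, -0.537]]
contact_force: [-1.3, 0.1, -0.9]
finger_gap: 0.021
```

```bash
python3 -c "
from h import *
log()"
```

```text
t 9.05 p [ 0.5038 -0.2523  0.9409] q [ 15.924   21.5554  23.6947  13.3274 -11.1458 113.5003 -91.8537] gap 0.020984367548957092 F [-1.3342  0.1319 -0.8793] M [ 0.3366  0.5985 -0.035 ]
toolx [ 0.4532 -0.288  -0.8436] tilt 32.47944154491882 tilt az -32.430658505913996 jaw [-0.5056 -0.8625  0.0228] jaw az -120.37832867565577
```

Call:
{"name": "play_rows", "arguments": {"steps": [[0.5,-0.3,5,-3,-1],[0,0,3,0,-1]]}}

```text
t: 9.3
position: [0.4843, -0.2457, 0.9683]
tcp_rot: [[0.484, -0.549, -0.682], [-0.336, -0.836, 0.434], [-0.808, 0.019, -0.589]]
contact_force: [0.2, 0.8, -1.7]
finger_gap: 0.0208
```

```bash
python3 -c "
from h import *
log(); grab('wrist','w4'); grab('scene','s4')"
```

```text
t 9.3 p [ 0.4843 -0.2457  0.9683] q [ 14.1391  20.1368  28.4987  11.4856 -12.4211 113.4934 -93.6441] gap 0.020806202037188186 F [ 0.2206  0.7853 -1.6696] M [ 0.4998  0.5771 -0.0046]
toolx [ 0.4838 -0.3359 -0.8082] tilt 36.083895628908806 tilt az -34.773125576903674 jaw [-0.5486 -0.8359  0.0191] jaw az -123.27455502293131
```

View pics/w4.png

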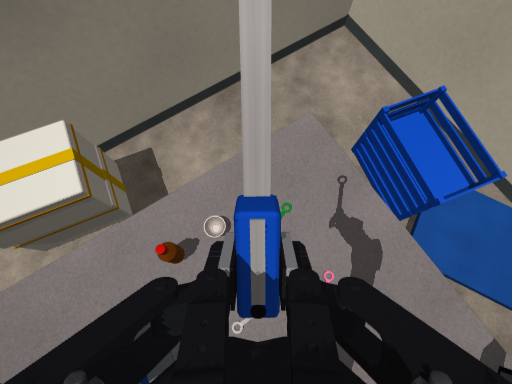

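View pics/s4.png

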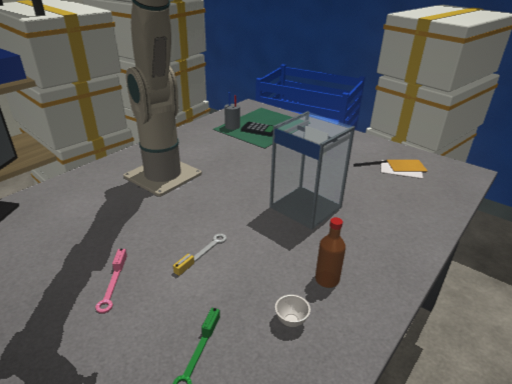

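```bash
cat > fk.py <<'E'
import numpy as np, json, itertools
from scipy.spatial.transform import Rotation as Ro
from scipy.optimize import least_squares
def fk(q,par,sg):
    o=par[:7]; L=par[7:]
    a=np.radians(np.array(q)*sg)+o
    R=np.eye(3); p=np.array([0,0,L[0]]); 
    def rz(t): return Ro.from_euler('z',t).as_matrix()
    def ry(t): return Ro.from_euler('y',t).as_matrix()
    R=R@rz(a[0]); p=p+R@[L[1],L[2],0]
    R=R@ry(a[1]); p=p+R@[L[3],L[4],L[5]]
    R=R@rz(a[2]); R=R@ry(a[3]); p=p+R@[L[6],L[7],L[8]]
    R=R@rz(a[4]); R=R@ry(a[5]); p=p+R@[L[9],L[10],L[11]]
    R=R@rz(a[6])
    # tool x = approach = R z
    return p,R
def load():
    D=[json.loads(l) for l in open('log.jsonl')]
    return [(d['q'],np.array(d['position']),np.array(d['tcp_rot'])) for d in D]
def fit(D):
    best=None
    Tq=np.array([[0,0,1],[0,1,0],[-1,0,0]]).T
    for s in itertools.product([1,-1],repeat=4):
        sg=np.array([s[0],1,s[1],1,s[2],1,s[3]])
        def res(x):
            r=[]
            for q,p,R in D:
                pp,RR=fk(q,x,sg); r+=list((pp-p)*10); r+=list((RR@Tq-R).ravel())
            r+=list(0.003*x[7:]); r+=list(.003*x[:7])
            return r
        x0=np.zeros(19); x0[7]=.3; x0[12]=.35; x0[15]=.35; x0[18]=.15
        for o7 in (0,np.pi/2,np.pi,-np.pi/2):
            x0[6]=o7
            S=least_squares(res,x0,max_nfev=60)
            if best is None or S.cost<best[0]: best=(S.cost,S.x,sg,o7)
    return best,Tq
if __name__=='__main__':
    D=load(); b,Tq=fit(D); np.set_printoptions(precision=4,suppress=True)
    print(b); np.savez('fk.npz',x=b[1],sg=b[2],Tq=Tq)
    for q,p,R in D:
        pp,RR=fk(q,b[1],b[2]); print(pp-p,np.abs(RR@Tq-R).max())
E
python3 fk.py
```

```text
(np.float64(1.4023193958216315e-05), array([-0.    , -0.    , -0.    ,  0.    ,  0.    , -0.    ,  1.5708,
        0.3362,  0.    , -0.0057,  0.    , -0.0057,  0.5591, -0.    ,
       -0.0162,  0.3821,  0.    , -0.0003,  0.2773]), array([-1,  1, -1,  1, -1,  1, -1]), 3.141592653589793)
[-0.  0. -0.] 5.063185002929238e-07
[-0. -0. -0.] 3.6704828110939447e-07
[-0. -0.  0.] 3.933455431925914e-07
[-0. -0.  0.] 3.98300407628005e-07
[-0. -0.  0.] 4.0091672473541173e-07
[-0.  0. -0.] 4.0951539529918146e-07
[ 0. -0.  0.] 7.097902835033476e-07
[0. 0. 0.] 7.233525141647767e-07
[-0. -0.  0.] 7.342733315818251e-07
[-0. -0.  0.] 9.597601201942474e-07
[ 0.  0. -0.] 1.4206006417535888e-06
[ 0.  0. -0.] 1.533140415333617e-06
```

```bash
cat > plan.py <<'E'
from h import *
from fk import fk
from scipy.spatial.transform import Rotation as Ro
F=np.load('fk.npz')
def FK(q):
    p,R=fk(q,F['x'],F['sg']); return p,R@F['Tq']
lo=np.array([-175.42,-21.48,-71.46,10.55,-63.04,13.31,-168.57]); hi=np.array([175.42,121.26,75.88,141.38,243.04,113.54,168.57])
def step(q,p,R,it=30):
    q=np.array(q,float)
    for _ in range(it):
        pp,RR=FK(q); e=np.r_[p-pp,.3*Ro.from_matrix(R@RR.T).as_rotvec()]
        J=np.zeros((6,7))
        for i in range(7):
            d=q.copy(); d[i]+=.01; a,b=FK(d); J[:,i]=np.r_[a-pp,.3*Ro.from_matrix(b@RR.T).as_rotvec()]/.01
        dq=J.T@np.linalg.solve(J@J.T+1e-10*np.eye(6),e); q=np.clip(q+np.clip(dq,-5,5),lo,hi)
    return q,np.linalg.norm(FK(q)[0]-p),np.degrees(np.linalg.norm(Ro.from_matrix(R@FK(q)[1].T).as_rotvec()))
EYE=np.array([.0745,0,-.151])
yaw=np.radians(86.3); B0=np.array([.5094,.0795,0]); bx=np.array([np.cos(yaw),np.sin(yaw),0]); by=np.array([-np.sin(yaw),np.cos(yaw),0])
def box(x,y,z): return B0+bx*x+by*y+np.array([0,0,z])
def inbox(P): d=np.asarray(P)-B0; return np.array([d@bx,d@by,d[2]])
def rotz(a): return Ro.from_euler('z',a,degrees=True).as_matrix()
E
python3 - <<'E'
from plan import *
s=log(); q=s['q'];p=s['position'];R=s['tcp_rot']
jaw=np.degrees(np.arctan2(R[1,1],R[0,1])); tw=(86.3-90)-jaw; print('twist',tw)
Rf=rotz(tw)@R
d=-Rf[:,2]; print('tag dir',d,np.degrees(np.arcsin(d[2])),'eye off',Rf@EYE)
for ex in (-80,-40,83):
    z=.248-(83-ex)/1000*np.tan(np.arcsin(d[2]))
    e=box(ex/1000,0,z); print(ex,'eye',e,'tcp',e-Rf@EYE)
e=box(-.08,0,.248-.163*d[2]/np.hypot(d[0],d[1])); pf=e-Rf@EYE
N=18
for k in range(1,N+1):
    a=k/N; q,e1,e2=step(q,p+(pf-p)*a,rotz(tw*a)@R); 
    if k%3==0: print(k,q,e1,e2)
for ex in (-40,0,40,83):
    e=box(ex/1000,0,.248-(.083-ex/1000)*d[2]/np.hypot(d[0],d[1])); q,e1,e2=step(q,e-Rf@EYE,Rf); print(ex,q,e1,e2)
E
```

```text
t 9.4 p [ 0.4834 -0.2455  0.9692] q [ 14.1731  20.0602  28.4444  11.4372 -12.3937 113.5021 -93.6385] gap 0.0206279874398109 F [ 0.3657  0.1442 -1.3678] M [ 0.4729  0.6711 -0.0238]
toolx [ 0.4852 -0.3365 -0.8071] tilt 36.19034182681141 tilt az -34.73838396404093 jaw [-0.5485 -0.8359  0.0187] jaw az -123.27117938929567
twist 119.57117938929566
tag dir [0.0411 0.8062 0.5902] 36.16925008005176 eye off [0.0102 0.1656 0.029 ]
-80 eye [ 0.5042 -0.0003  0.1288] tcp [ 0.4941 -0.1659  0.0998]
-40 eye [0.5068 0.0396 0.1581] tcp [ 0.4967 -0.126   0.1291]
83 eye [0.5148 0.1623 0.248 ] tcp [ 0.5046 -0.0032  0.219 ]
3 [  0.9101   2.6188  27.563   64.0528  -9.184   78.2557 -75.9284] 6.206335383118183e-17 3.123425308214273e-14
6 [  4.4094   1.3119  28.4625  87.6411 -24.6071  63.3591 -44.6952] 2.220446049250313e-16 1.710747075487871e-14
9 [ 12.9209   8.4792  26.3831 102.6006 -42.5954  59.4571  -5.5776] 0.0 4.7178728708595355e-16
12 [ 23.1455  20.9226  17.7196 110.4636 -51.929   58.6366  28.3484] 2.618455766672135e-16 8.433475847378594e-15
15 [ 28.9706  36.1429   8.7279 111.5306 -52.4169  55.0612  52.8708] 3.477763656540197e-16 1.764547805477204e-14
18 [ 29.4556  52.2421   3.571  106.5231 -47.0448  50.8579  68.6982] 1.0385185452638061e-16 8.279385445877259e-15
-40 [ 26.3084  48.5009   2.8033 109.6187 -48.4488  49.9345  66.2511] 8.326672684688674e-17 1.1132106148478698e-14
0 [ 22.8835  44.7882   2.1364 112.0657 -49.7097  49.3263  63.1805] 2.607399605677454e-16 2.379685095798134e-14
40 [ 19.1757  41.1289   1.5894 113.8371 -50.7494  48.9988  59.4368] 1.1443916996305594e-16 1.8050882653686413e-14
83 [ 14.8884  37.3048   1.1472 114.9596 -51.5339  48.9063  54.6315] 0.0 5.5026508023555744e-15
```

Call:
{"name": "play_rows", "arguments": {"steps": [[0,0.5,-3,5,-1],[0,0.5,-3,10,-1],[0,0.5,-3,10,-1],[0,0.5,-4,10,-1],[0,1,-4,10,-1],[0,1,-4,10,-1],[0,1,-5,10,-1],[0,1,-5,10,-1]]}}

```text
t: 10.4
position: [0.4853, -0.1827, 0.6558]
tcp_rot: [[0.446, 0.685, -0.576], [0.393, -0.729, -0.561], [-0.804, 0.023, -0.594]]
contact_force: [0.3, 0.4, -1.7]
finger_gap: 0.0207
```

```bash
python3 -c "
from h import *
log()"
```

```text
t 10.4 p [ 0.4853 -0.1827  0.6558] q [ 16.0533   8.7603  23.9027  83.6106 -39.8094  83.4719  -3.8578] gap 0.0206510979596501 F [ 0.3226  0.4022 -1.7471] M [-0.569   0.5446  0.0449]
toolx [ 0.4461  0.3933 -0.8039] tilt 36.49440023544396 tilt az 41.39939609381852 jaw [ 0.6846 -0.7285  0.0235] jaw az -46.780485337205484
```

Call:
{"name": "play_rows", "arguments": {"steps": [[0,0,-4,9,-1],[0.2,0,-5,9,-1],[0.2,0,-5,9,-1],[0.2,0,-5,9,-1],[0.2,0,-5,7,-1],[0.2,0,-5,0,-1],[0,0,-3,0,-1],[0,0,0,0,-1]]}}

```text
t: 11.4
position: [0.4923, -0.1807, 0.3139]
tcp_rot: [[0.029, 0.999, -0.021], [0.598, -0.034, -0.801], [-0.801, 0.011, -0.598]]
contact_force: [0.3, 0.3, -0.3]
finger_gap: 0.0209
```

```bash
python3 -c "
from plan import *
s=log(); print('eye',inbox(s['position']+s['tcp_rot']@EYE))
grab('wrist','w5'); grab('scene','s5'); grab('top','t5')"
```

```text
t 11.4 p [ 0.4923 -0.1807  0.3139] q [ 23.6481  35.1942  14.6989  99.0044 -39.4294  75.1561  55.9074] gap 0.020904311680981863 F [ 0.2534  0.2834 -0.3188] M [-0.8053  0.0324  0.031 ]
toolx [ 0.0291  0.5978 -0.8011] tilt 36.765275972973456 tilt az 87.21719184245255 jaw [ 0.9994 -0.0343  0.0106] jaw az -1.966843513976156
eye [-0.0953  0.0056  0.3446]
```

View pics/w5.png

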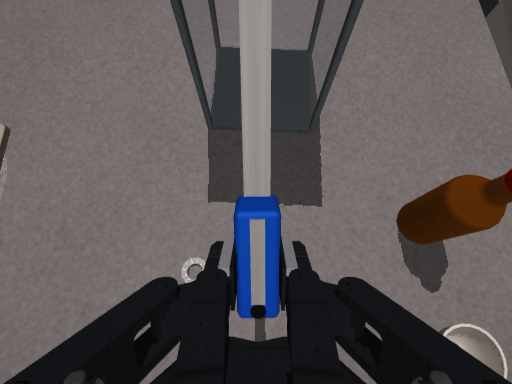

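View pics/s5.png

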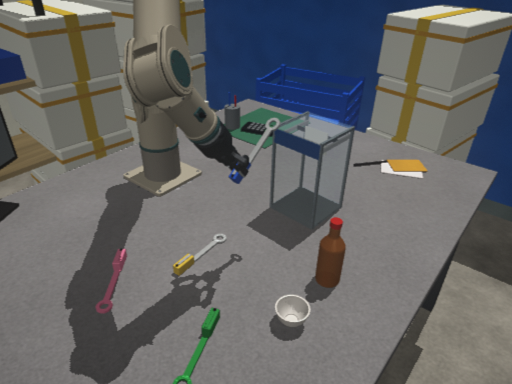

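View pics/t5.png

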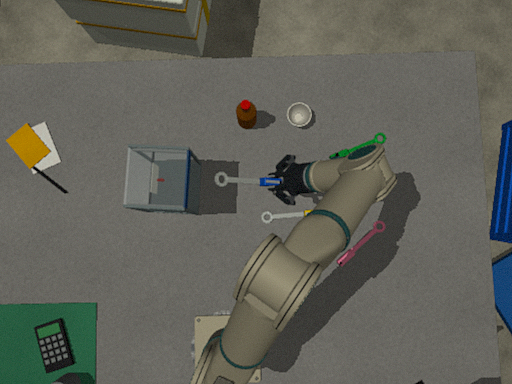

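```bash
python3 - <<'E'
from plan import *
d=load('t5'); w=load('w5'); s=load('s5')
crop('t5',110,130,310,240,4,'t5c'); crop('w5',180,0,350,220,3.2,'w5c'); crop('s5',220,90,370,240,4.5,'s5c')
E=w['p']+w['R']@EYE; print('eye pred world',E,'top px',proj(load('t5'),E),'scene px',proj(s,E))
for P in [(0,0,.238),(0,0,.21)]:
    pass
E
```

```text
eye pred world [ 0.4976 -0.0153  0.3446] top px [220.6774 179.0181] scene px [273.1362 124.7668]
```

View pics/t5c.png

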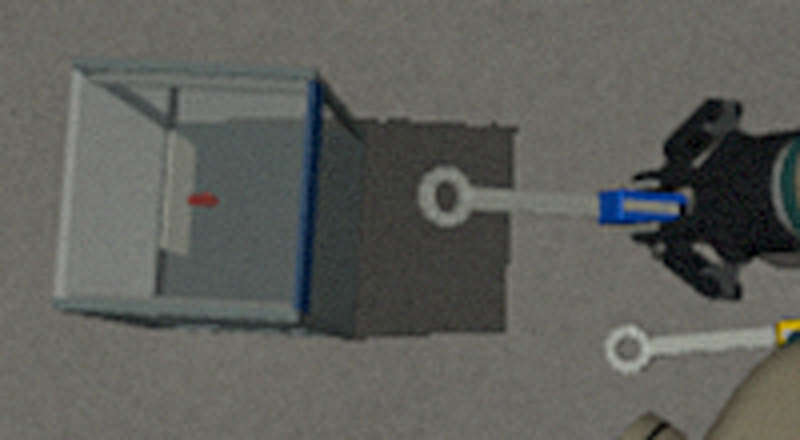

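View pics/w5c.png

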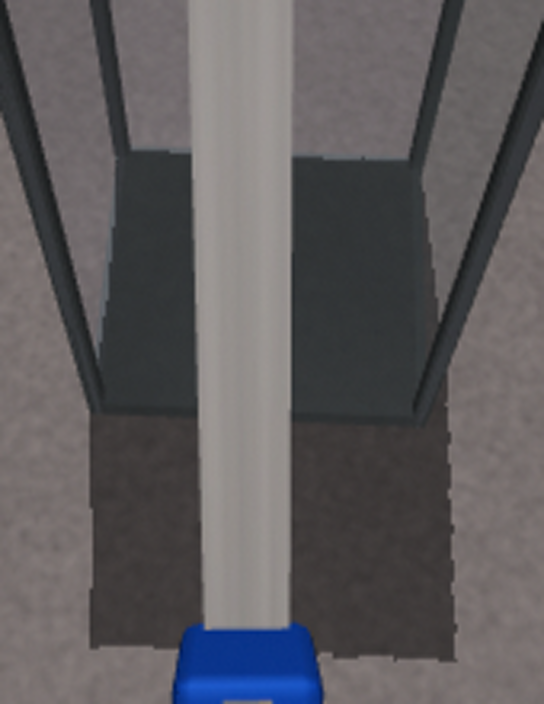

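View pics/s5c.png

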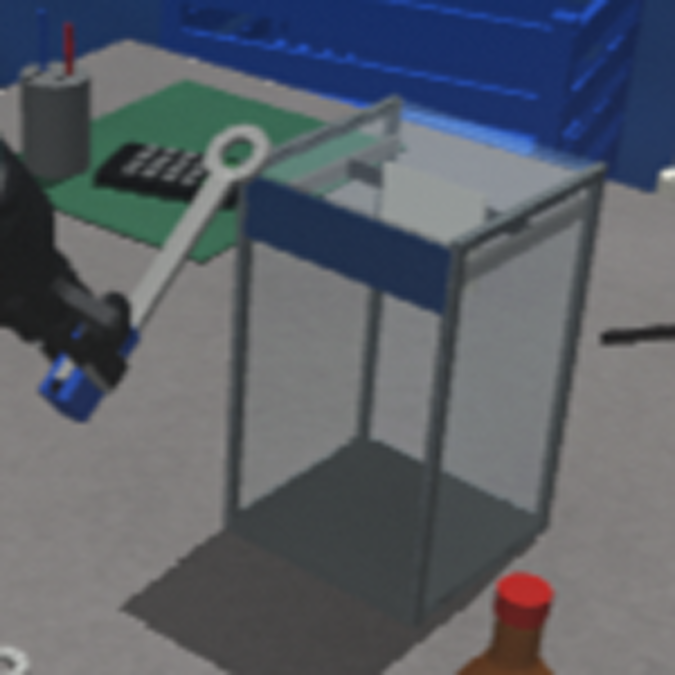

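```bash
python3 - <<'E'
from plan import *
w=load('w5'); t=load('t5'); s=load('s5')
a=pt(w,210.3,128.7,z=0);b=pt(w,311.2,132.4,z=0); print('floor front',a,b,(a+b)/2,np.degrees(np.arctan2((b-a)[1],(b-a)[0]))+90)
a=pt(w,120/3.2+180,152/3.2,z=.01);b=pt(w,420/3.2+180,161/3.2,z=.01); print('floor back',a,b,(a+b)/2,np.degrees(np.arctan2((b-a)[1],(b-a)[0]))+90)
c=lambda u,v:((u+.5)/4+109.5,(v+.5)/4+129.5)
f=[pt(t,*c(*x),z=.285) for x in [(319,72),(302,320),(72,64),(54,306)]]
print(np.array(f)); print('front mid',(f[0]+f[1])/2,'back mid',(f[2]+f[3])/2)
v=(f[2]+f[3]-f[0]-f[1]); print(np.degrees(np.arctan2(v[1],v[0]))); v=f[0]-f[1]; print(np.degrees(np.arctan2(v[1],v[0]))+90)
# shadows etc skip; predict hook px for depths
ic=lambda p:((p+.5-[110,130])*4-.5)
for D in (.07,.075,.08,.085,.09):
    print(D,'tipfront',ic(proj(t,box(D-.004,0,.238))),'tipback',ic(proj(t,box(D+.004,0,.238))),'rod@board',ic(proj(t,box(D+.017,0,.214))),'board bot',ic(proj(t,box(D+.017,-.04,.201))),ic(proj(t,box(D+.017,.04,.201))),'board top',ic(proj(t,box(D+.017,-.04,.271))))
cs=lambda p:((p+.5-[220,90])*4.5-.5)
for D in (.07,.08,.09): print('scene board top corners',cs(proj(s,box(D+.017,-.04,.271))),cs(proj(s,box(D+.017,.04,.271))))
for P in [(0,-.085,.285),(0,.085,.285),(0,-.085,0),(0,.085,0)]: print('scene box',P,cs(proj(s,box(*P))),'top',ic(proj(t,box(*P))))
E
```

```text
floor front [0.4278 0.0898 0.    ] [ 0.5932  0.0782 -0.    ] [ 0.5105  0.084  -0.    ] 85.98528976485288
floor back [0.4393 0.248  0.01  ] [0.6064 0.2376 0.01  ] [0.5229 0.2428 0.01  ] 86.43197957343943
[[0.5925 0.0729 0.285 ]
 [0.4251 0.0856 0.285 ]
 [0.6025 0.2409 0.285 ]
 [0.4384 0.2519 0.285 ]]
front mid [0.5088 0.0792 0.285 ] back mid [0.5204 0.2464 0.285 ]
86.02597393481179
85.66153117743944
0.07 tipfront [226.2656 198.5969] tipback [214.8623 198.1453] rod@board [203.5512 201.4261] board bot [210.8544 148.3808] [203.8215 259.0701] board top [189.7524 133.5051]
0.075 tipfront [219.1381 198.3146] tipback [207.7371 197.8632] rod@board [196.5577 201.1488] board bot [203.9509 148.1125] [196.8725 258.7887] board top [182.4729 133.2237]
0.08 tipfront [212.012  198.0325] tipback [200.6135 197.5811] rod@board [189.5656 200.8716] board bot [197.0488 147.8442] [189.9248 258.5073] board top [175.195  132.9423]
0.085 tipfront [204.8875 197.7504] tipback [193.4913 197.2991] rod@board [182.575  200.5944] board bot [190.148 147.576] [182.9785 258.226 ] board top [167.9186 132.661 ]
0.09 tipfront [197.7644 197.4683] tipback [186.3707 197.0172] rod@board [175.5857 200.3173] board bot [183.2487 147.3078] [176.0337 257.9448] board top [160.6438 132.3797]
scene board top corners [475.1813 205.2297] [374.0051 169.6546]
scene board top corners [483.9643 200.5583] [382.9909 165.3451]
scene board top corners [492.6519 195.9376] [391.8827 161.0806]
scene box (0, -0.085, 0.285) [458.7364 250.1094] top [317.3363  69.5196]
scene box (0, 0.085, 0.285) [238.161  168.3671] top [302.9238 320.7692]
scene box (0, -0.085, 0) [412.7305 632.4029] top [368.5328 133.8882]
scene box (0, 0.085, 0) [221.8746 532.6343] top [357.4381 339.2062]
```

```bash
cat >> plan.py <<'E'
yaw=np.radians(86.1); B0=np.array([.5095,.081,0]); bx=np.array([np.cos(yaw),np.sin(yaw),0]); by=np.array([-np.sin(yaw),np.cos(yaw),0])
def st(): 
    s=log(); R=s['tcp_rot']; E=s['position']+R@EYE; dd=-R[:,2]
    print('EYE box mm',inbox(E)*1000,'world',E,'nose az-box yaw',np.degrees(np.arctan2(dd[1],dd[0])-yaw),'slope',np.degrees(np.arcsin(dd[2])))
    return s,E
def goto(x,y,z):
    s,E=st(); print('delta cm to',(x,y,z),(box(x/1000,y/1000,z/1000)-E)*100)
E
python3 -c "
from plan import *
goto(-40,0,159)"
```

```text
t 11.55 p [ 0.4936 -0.1817  0.3175] q [ 23.6245  34.9092  14.7735  98.7836 -39.4614  75.2454  55.8742] gap 0.020660382628971193 F [-0.386  -0.2774 -1.5864] M [-0.7514  0.0598 -0.0098]
toolx [ 0.0346  0.5952 -0.8028] tilt 36.5975645797796 tilt az 86.67194225670579 jaw [ 0.9992 -0.0347  0.0174] jaw az -1.9868551184221206
EYE box mm [-97.6438   4.0126 347.6567] world [ 0.4989 -0.0161  0.3477] nose az-box yaw 2.6522221961341286 slope 36.57948614952613
delta cm to (-40, 0, 159) [  0.7924   5.7237 -18.8657]
```

Call:
{"name": "play_rows", "arguments": {"steps": [[0.1,0,-3,-0.5,-1],[0.1,0.5,-4,-0.5,-1],[0.2,1.5,-4,-0.5,-1],[0.2,1.5,-4,-0.5,-1],[0.2,1.5,-2.5,-0.5,-1],[0,0,0,0,-1],[0,0,0,0,-1]]}}

```text
t: 12.42
position: [0.5099, -0.1364, 0.1509]
tcp_rot: [[0.085, 0.996, -0.038], [0.58, -0.081, -0.811], [-0.81, 0.047, -0.584]]
contact_force: [0.2, -0.4, -1.0]
finger_gap: 0.0207
```

```bash
python3 -c "
from plan import *
goto(-40,0,159); grab('scene','s6'); grab('top','t6');crop('t6',110,130,310,240,4,'t6c');crop('s6',170,90,370,240,4,'s6c')"
```

```text
t 12.425 p [ 0.5099 -0.1364  0.1509] q [ 22.8919  46.99     9.0244 108.2748 -51.7363  54.2737  68.2555] gap 0.0207158889181875 F [ 0.2373 -0.3984 -1.0339] M [-0.8138  0.1232 -0.0553]
toolx [ 0.0848  0.58   -0.8102] tilt 35.88270694959154 tilt az 81.67758964314638 jaw [ 0.9957 -0.0806  0.0466] jaw az -4.625469806373438
EYE box mm [-50.8127 -15.9631 178.7468] world [0.522  0.0292 0.1787] nose az-box yaw 1.1989925828339592 slope 35.75163785161381
delta cm to (-40, 0, 159) [-1.5191  1.1873 -1.9747]
```

View pics/s6c.png

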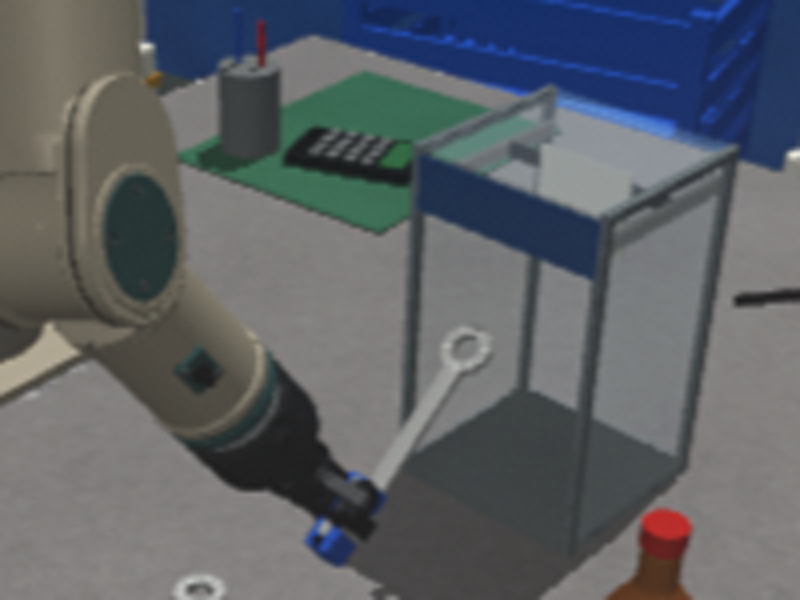

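View pics/t6c.png

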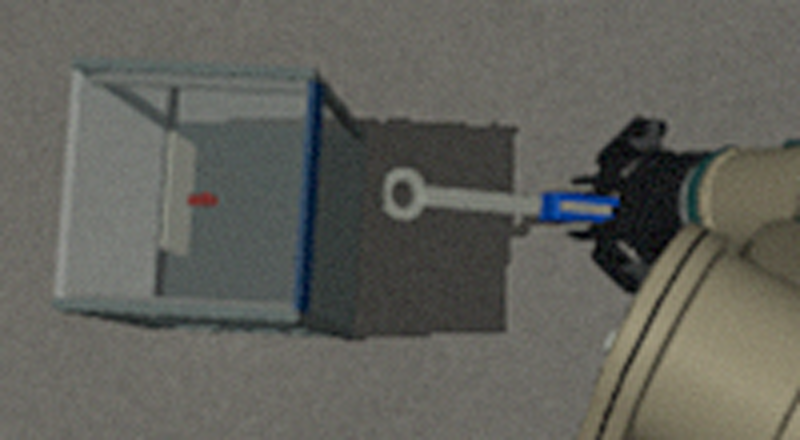

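Call:
{"name": "play_rows", "arguments": {"steps": [[-0.4,0,-0.6,-0.3,-1],[-0.4,0,-0.6,-0.3,-1],[-0.4,0,-0.6,-0.3,-1],[-0.2,0,-0.2,0,-1],[0,0,0,0,-1]]}}

```text
t: 13.15
position: [0.495, -0.1381, 0.1309]
tcp_rot: [[0.097, 0.994, -0.052], [0.577, -0.099, -0.811], [-0.811, 0.049, -0.583]]
contact_force: [0.3, -0.3, -1.6]
finger_gap: 0.0212
```

```bash
python3 -c "
from plan import *
goto(-50,0,157)"
```

```text
t 13.15 p [ 0.495  -0.1381  0.1309] q [ 24.417   48.2419   8.0738 110.8541 -53.9378  51.2805  71.747 ] gap 0.021184265987927185 F [ 0.3329 -0.2908 -1.5985] M [-0.7538  0.0754 -0.0568]
toolx [ 0.0974  0.5766 -0.8112] tilt 35.78883010256027 tilt az 80.41062462947252 jaw [ 0.9939 -0.0992  0.0488] jaw az -5.702292701593724
EYE box mm [-53.4948  -4.264  158.4546] world [0.5101 0.0273 0.1585] nose az-box yaw 0.2061445857285526 slope 35.64481207542918
delta cm to (-50, 0, 157) [-0.4016  0.3777 -0.1455]
```

Call:
{"name": "play_rows", "arguments": {"steps": [[-0.1,0.6,0.4,0,-1],[-0.1,1.0,0.7,0,-1],[0,1.2,0.85,0,-1],[0,1.2,0.85,0,-1],[0,0.6,0.4,0,-1],[0,0,0,0,-1]]}}

```text
t: 13.9
position: [0.4933, -0.087, 0.1664]
tcp_rot: [[0.098, 0.994, -0.049], [0.578, -0.096, -0.81], [-0.81, 0.051, -0.584]]
contact_force: [0.7, -0.1, -2.2]
finger_gap: 0.021
```

```bash
python3 -c "
from plan import *
goto(60,0,237)"
```

```text
t 13.9 p [ 0.4933 -0.087   0.1664] q [ 20.1848  43.3954   7.1873 114.6907 -55.4839  50.0157  68.5666] gap 0.021002302830359552 F [ 0.7327 -0.0916 -2.1615] M [-0.7067  0.1252 -0.0369]
toolx [ 0.0975  0.5779 -0.8103] tilt 35.87653962007832 tilt az 80.42307232538019 jaw [ 0.994  -0.0964  0.0508] jaw az -5.540933003022165
EYE box mm [ -2.7171   1.3462 194.214 ] world [0.508  0.0784 0.1942] nose az-box yaw 0.45693583687452166 slope 35.72047006696684
delta cm to (60, 0, 237) [0.5609 6.248  4.2786]
```

Call:
{"name": "play_rows", "arguments": {"steps": [[0.1,0.7,0.5,0,-1],[0.1,1.2,0.9,0,-1],[0.1,1.2,0.9,0,-1],[0.1,1.2,0.9,0,-1],[0,0.8,0.6,0,-1],[0,0,0,0,-1]]}}

```text
t: 14.65
position: [0.4975, -0.0322, 0.2072]
tcp_rot: [[0.097, 0.994, -0.048], [0.578, -0.096, -0.81], [-0.81, 0.051, -0.584]]
contact_force: [-0.0, -0.3, -1.1]
finger_gap: 0.021
```

```bash
python3 -c "
from plan import *
goto(80,0,252); grab('scene','s7'); grab('top','t7');crop('t7',110,130,310,240,4,'t7c');crop('s7',210,90,370,210,5,'s7c')"
```

```text
t 14.65 p [ 0.4975 -0.0322  0.2072] q [ 14.678   38.1878   6.5988 116.7632 -56.3083  49.5168  62.5666] gap 0.0210067883762235 F [-0.0032 -0.345  -1.1279] M [-0.7463  0.1068  0.0239]
toolx [ 0.0974  0.578  -0.8102] tilt 35.88779491324928 tilt az 80.43372933298785 jaw [ 0.9941 -0.0959  0.0511] jaw az -5.510850359885148
EYE box mm [ 52.283    1.0008 235.0556] world [0.5121 0.1332 0.2351] nose az-box yaw 0.4987253368802463 slope 35.73011487703073
delta cm to (80, 0, 252) [0.2884 2.7585 1.6944]
```

View pics/s7c.png

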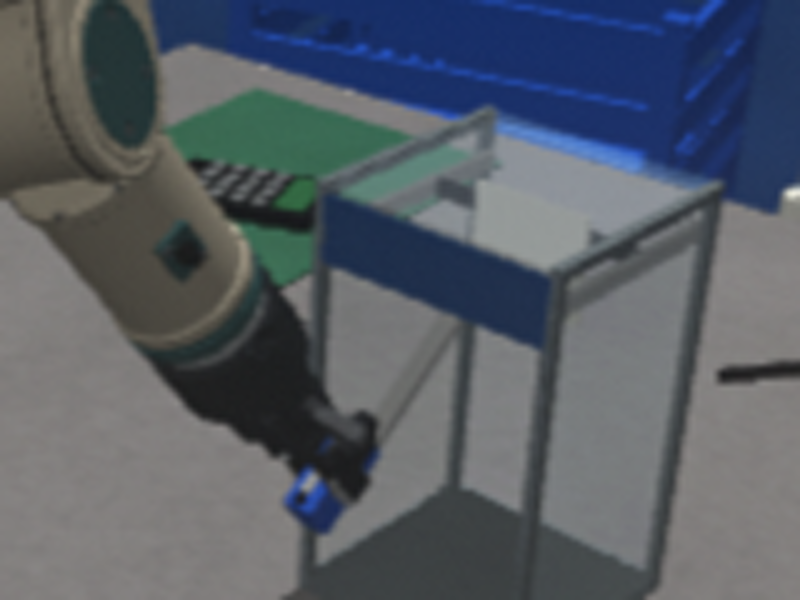

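View pics/t7c.png

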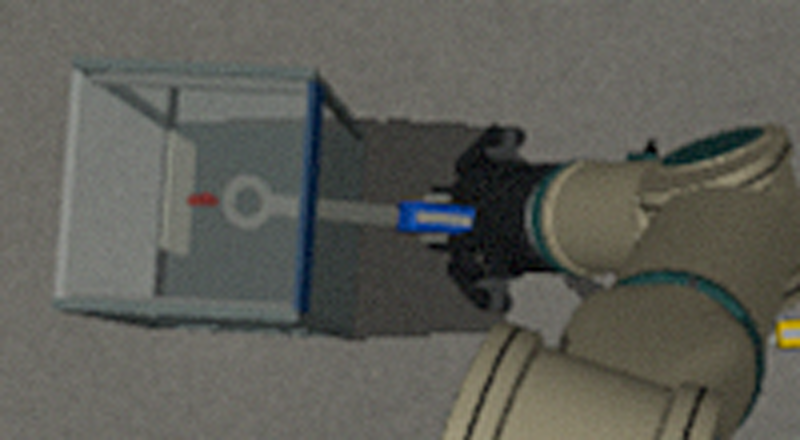

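Call:
{"name": "play_rows", "arguments": {"steps": [[0,0.3,0.4,0,-1],[0.05,0.5,0.4,0,-1],[0.05,0.5,0.4,0,-1],[0,0.4,0.3,0,-1],[0,0.2,0.1,0,-1],[0,0,0,0,-1]]}}

```text
t: 15.5
position: [0.4984, -0.0139, 0.2231]
tcp_rot: [[0.098, 0.994, -0.052], [0.577, -0.099, -0.811], [-0.811, 0.049, -0.583]]
contact_force: [-0.1, -0.1, -1.3]
finger_gap: 0.0211
```

```bash
python3 -c "
from plan import *
goto(80,0,254)"
```

```text
t 15.5 p [ 0.4984 -0.0139  0.2231] q [ 12.5922  36.2091   6.6144 117.1838 -56.2736  49.5426  59.7703] gap 0.02105596459253678 F [-0.0759 -0.1282 -1.3314] M [-0.8221  0.1399 -0.0417]
toolx [ 0.0978  0.5769 -0.8109] tilt 35.81360475389044 tilt az 80.38171665070209 jaw [ 0.9939 -0.099   0.0494] jaw az -5.690591134583519
EYE box mm [ 70.6444   0.8335 250.7357] world [0.5135 0.1515 0.2507] nose az-box yaw 0.2422692541023761 slope 35.666346222589915
delta cm to (80, 0, 254) [0.1468 0.9277 0.3264]
```

Call:
{"name": "play_rows", "arguments": {"steps": [[0,0.2,0.1,0,-1],[0,0.2,0.1,0,-1],[0,0.2,0.1,0,-1],[0,0,0,0,-1]]}}

```text
t: 16.0
position: [0.4983, -0.0077, 0.2261]
tcp_rot: [[0.098, 0.994, -0.052], [0.577, -0.099, -0.811], [-0.811, 0.049, -0.583]]
contact_force: [-0.3, -0.1, -1.3]
finger_gap: 0.0211
```

```bash
python3 -c "
from plan import *
goto(80,0,254); grab('top','t8');crop('t8',130,150,230,225,8,'t8c')"
```

```text
t 16.0 p [ 0.4983 -0.0077  0.2261] q [ 11.9926  35.7772   6.4835 117.404  -56.4402  49.3348  59.1609] gap 0.021097976035928775 F [-0.2558 -0.126  -1.251 ] M [-0.8158  0.127   0.0037]
toolx [ 0.0977  0.5768 -0.811 ] tilt 35.804534875526166 tilt az 80.38925390332761 jaw [ 0.9938 -0.0994  0.049 ] jaw az -5.71219560017675
EYE box mm [ 76.7909   1.2532 253.6974] world [0.5135 0.1577 0.2537] nose az-box yaw 0.20441874176672517 slope 35.65952791719404
delta cm to (80, 0, 254) [0.1469 0.3116 0.0303]
```

View pics/t8c.png

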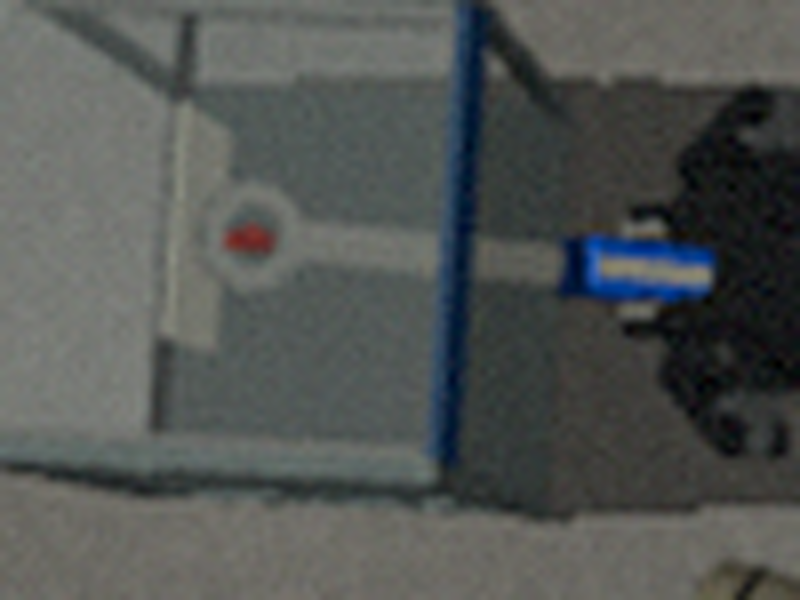

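Call:
{"name": "play_rows", "arguments": {"steps": [[0,0.15,0,0,-1],[0,0.15,0,0,-1],[0,0.1,0,0,-1]]}}

```text
t: 16.42
position: [0.4983, -0.0038, 0.2259]
tcp_rot: [[0.098, 0.994, -0.053], [0.576, -0.1, -0.811], [-0.811, 0.049, -0.583]]
contact_force: [-0.6, -0.9, -2.4]
finger_gap: 0.021
```

```bash
python3 -c "
from plan import *
goto(80,0,254)"
```

```text
t 16.425 p [ 0.4983 -0.0038  0.2259] q [ 11.6843  35.7065   6.2849 117.6076 -56.7255  48.9775  59.0228] gap 0.021043838151374495 F [-0.5556 -0.9214 -2.4024] M [-0.943   0.1197 -0.047 ]
toolx [ 0.0979  0.5764 -0.8113] tilt 35.77972624931327 tilt az 80.3646278939524 jaw [ 0.9938 -0.0999  0.0489] jaw az -5.742553331427632
EYE box mm [ 80.6728   1.3998 253.4446] world [0.5136 0.1616 0.2534] nose az-box yaw 0.1674702709182465 slope 35.6353653237862
delta cm to (80, 0, 254) [ 0.1351 -0.0766  0.0555]
```

Call:
{"name": "play_rows", "arguments": {"steps": [[0,0.1,0,0,-1],[0,0.1,0,0,-1]]}}

```text
t: 16.68
position: [0.4984, -0.0032, 0.2255]
tcp_rot: [[0.099, 0.994, -0.054], [0.574, -0.101, -0.812], [-0.813, 0.049, -0.58]]
contact_force: [-1.1, -3.1, -1.0]
finger_gap: 0.0208
```

```bash
python3 -c "
from plan import *
goto(80,0,254); s=log()"
```

```text
t 16.675 p [ 0.4984 -0.0032  0.2255] q [ 11.5574  35.6687   6.2747 117.7026 -56.8164  48.7237  58.9601] gap 0.020824894548486263 F [-1.1186 -3.1169 -1.0427] M [-1.1265  0.1406  0.0793]
toolx [ 0.0989  0.5741 -0.8128] tilt 35.630275967440134 tilt az 80.22200763005432 jaw [ 0.9936 -0.1014  0.0494] jaw az -5.824575971311617
EYE box mm [ 81.3557   1.1362 252.6178] world [0.5139 0.1622 0.2526] nose az-box yaw 0.09409031853478679 slope 35.48276628508631
delta cm to (80, 0, 254) [ 0.1041 -0.143   0.1382]
t 16.675 p [ 0.4984 -0.0032  0.2255] q [ 11.5574  35.6687   6.2747 117.7026 -56.8164  48.7237  58.9601] gap 0.020824894548486263 F [-1.1186 -3.1169 -1.0427] M [-1.1265  0.1406  0.0793]
toolx [ 0.0989  0.5741 -0.8128] tilt 35.630275967440134 tilt az 80.22200763005432 jaw [ 0.9936 -0.1014  0.0494] jaw az -5.824575971311617
```

Call:
{"name": "play_rows", "arguments": {"steps": [[0,-0.1,0,0,-1],[0,0,-0.3,0,-1],[0,0,-0.3,0,-1],[0,0,-0.3,0,-1],[0,0,-0.3,0,-1]]}}

```text
t: 17.3
position: [0.4986, -0.0035, 0.2133]
tcp_rot: [[0.099, 0.994, -0.054], [0.576, -0.101, -0.811], [-0.812, 0.05, -0.582]]
contact_force: [0.1, -1.4, 0.0]
finger_gap: 0.0208
```

```bash
python3 -c "
from plan import *
goto(80.5,0,208); grab('top','t9');crop('t9',130,150,230,225,8,'t9c')"
```

```text
t 17.3 p [ 0.4986 -0.0035  0.2133] q [ 12.2522  36.9567   5.3881 118.0362 -57.8621  47.5747  60.6048] gap 0.020849346566149184 F [ 0.1148 -1.4302  0.0442] M [-0.6351  0.1115 -0.037 ]
toolx [ 0.0992  0.5758 -0.8116] tilt 35.75000290710938 tilt az 80.22215100310328 jaw [ 0.9936 -0.1013  0.0496] jaw az -5.818936635783451
EYE box mm [ 81.0196   0.9203 240.7477] world [0.5141 0.1619 0.2407] nose az-box yaw 0.12035129036192693 slope 35.60098769006871
delta cm to (80.5, 0, 208) [ 0.0883 -0.0581 -3.2748]
```

View pics/t9c.png

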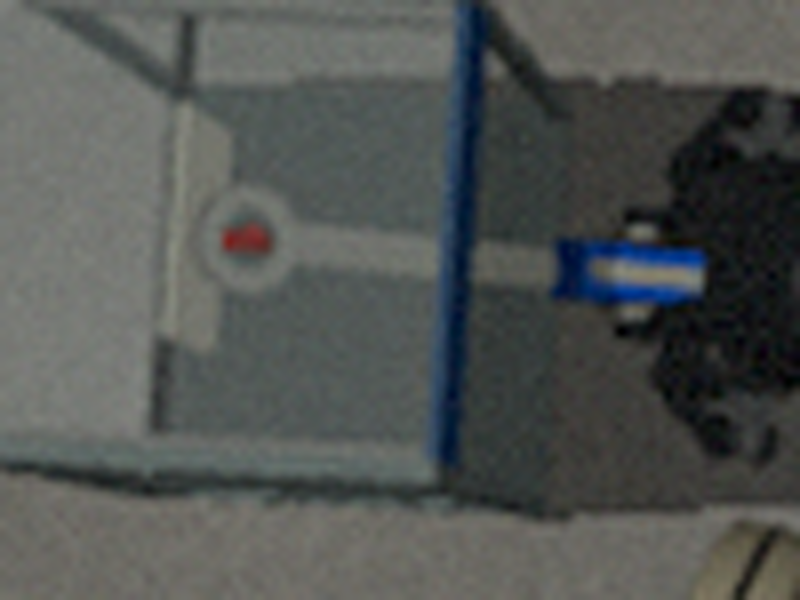

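Call:
{"name": "play_rows", "arguments": {"steps": [[0,-0.1,-0.2,0,-1],[0,0,-0.3,0,-1],[0,0,-0.3,0,-1],[0,0,-0.3,0,-1],[0,0,-0.3,0,-1]]}}

```text
t: 17.98
position: [0.4983, -0.004, 0.1978]
tcp_rot: [[0.098, 0.994, -0.053], [0.576, -0.1, -0.811], [-0.811, 0.049, -0.582]]
contact_force: [-0.3, -0.1, -1.2]
finger_gap: 0.0207
```

```bash
python3 -c "
from plan import *
goto(80.5,0,208); grab('top','t10');crop('t10',130,150,230,225,8,'t10c')"
```

```text
t 17.975 p [ 0.4983 -0.004   0.1978] q [ 13.169   38.5626   4.1391 118.4163 -58.9451  46.0075  62.451 ] gap 0.020714997143402136 F [-0.2954 -0.1195 -1.218 ] M [-0.7606  0.131   0.0063]
toolx [ 0.0978  0.5762 -0.8114] tilt 35.76601327827212 tilt az 80.3670125402518 jaw [ 0.9938 -0.1002  0.0486] jaw az -5.760386991583794
EYE box mm [ 80.5507   1.3509 225.3377] world [0.5136 0.1615 0.2253] nose az-box yaw 0.1373079234725295 slope 35.62326434081072
delta cm to (80.5, 0, 208) [ 0.1344 -0.0142 -1.7338]
```

View pics/t10c.png

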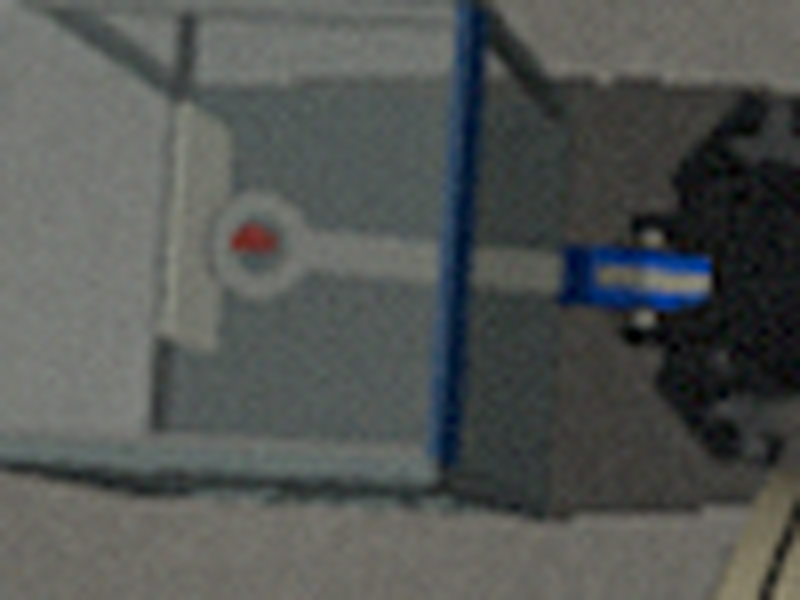

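Call:
{"name": "play_rows", "arguments": {"steps": [[0.05,0,-0.3,0,-1],[0.05,0,-0.3,0,-1],[0,0,-0.3,0,-1],[0,0,-0.3,0,-1],[0,0,0,0,-1]]}}

```text
t: 18.65
position: [0.4993, -0.0041, 0.1845]
tcp_rot: [[0.098, 0.994, -0.054], [0.576, -0.101, -0.811], [-0.812, 0.048, -0.582]]
contact_force: [0.8, -0.5, -1.8]
finger_gap: 0.0209
```

```bash
python3 -c "
from plan import *
goto(80.5,0,208)"
```

```text
t 18.65 p [ 0.4993 -0.0041  0.1845] q [ 14.0784  39.9869   2.7654 118.5505 -59.7514  44.4811  63.7426] gap 0.020939007892839496 F [ 0.7871 -0.5441 -1.7675] M [-0.8386  0.1422  0.0427]
toolx [ 0.0976  0.576  -0.8116] tilt 35.749644696503815 tilt az 80.3848625873759 jaw [ 0.9938 -0.1005  0.0481] jaw az -5.7762528196887235
EYE box mm [ 80.4656   0.2619 211.9992] world [0.5147 0.1613 0.212 ] nose az-box yaw 0.1018715836274586 slope 35.60950482569291
delta cm to (80.5, 0, 208) [ 0.0264  0.0017 -0.3999]
```

Now feel down for the seat.

Call:
{"name": "play_rows", "arguments": {"steps": [[0,0,-0.15,0,-1],[0,0,-0.15,0,-1],[0,0,-0.15,0,-1]]}}

```text
t: 19.02
position: [0.4996, -0.0031, 0.1808]
tcp_rot: [[0.098, 0.994, -0.053], [0.579, -0.1, -0.809], [-0.81, 0.049, -0.585]]
contact_force: [-0.1, -0.4, 3.6]
finger_gap: 0.0208
```

```bash
python3 -c "
from plan import *
goto(80.5,0,208)"
```

```text
t 19.025 p [ 0.4996 -0.0031  0.1808] q [ 14.5083  40.4286   2.0667 118.6143 -60.0665  43.989   64.19  ] gap 0.020834050852272232 F [-0.1031 -0.4067  3.5769] M [ 0.1932  0.0159 -0.0112]
toolx [ 0.0981  0.5786 -0.8097] tilt 35.93207083253567 tilt az 80.38053476038931 jaw [ 0.9938 -0.1003  0.0487] jaw az -5.761488404830329
EYE box mm [ 81.4146   0.0833 208.8044] world [0.515  0.1622 0.2088] nose az-box yaw 0.1531231921546599 slope 35.78893402135864
delta cm to (80.5, 0, 208) [ 0.0021 -0.0918 -0.0804]
```

Call:
{"name": "play_rows", "arguments": {"steps": [[0,0,0.1,0,-1],[0,0,0,0,0.2],[0,0,0,0,0.6],[0,0,0,0,1],[0,-1,0,0,1],[0,-3,-0.5,0,1],[0,-4,0,0,1],[0,-4,0,0,1],[0,-3,0,0,1],[0,0,0,0,1]], "newtons": 30}}

```text
t: 20.27
position: [0.4984, -0.1619, 0.176]
tcp_rot: [[0.098, 0.994, -0.054], [0.574, -0.101, -0.813], [-0.813, 0.049, -0.58]]
contact_force: [0.8, 1.0, 0.1]
finger_gap: 0.0853
```

```bash
python3 -c "
from plan import *
st(); grab('scene','s11'); grab('wrist','w11');grab('top','t11');crop('s11',210,90,370,250,3.75,'s11c');crop('t11',130,150,230,225,8,'t11c')"
```

```text
t 20.275 p [ 0.4984 -0.1619  0.176 ] q [ 25.9534  44.4604   8.6635 107.8464 -48.4819  56.0297  66.0739] gap 0.08534973313114817 F [0.8266 0.9632 0.1133] M [-0.5834  0.1014 -0.0103]
toolx [ 0.0979  0.5742 -0.8128] tilt 35.625333556466565 tilt az 80.32532166527199 jaw [ 0.9937 -0.1005  0.0486] jaw az -5.7776719969370705
EYE box mm [-76.9756  -9.5332 203.0983] world [0.5138 0.0036 0.2031] nose az-box yaw 0.111807237257981 slope 35.48203430639154
```

View pics/s11c.png

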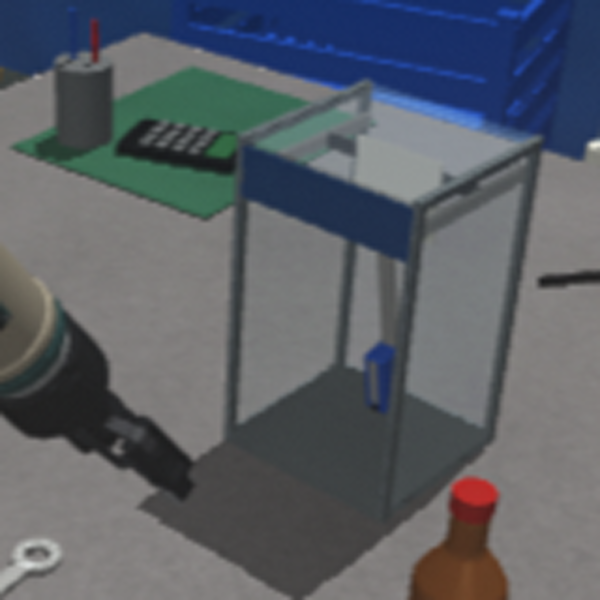

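View pics/t11c.png

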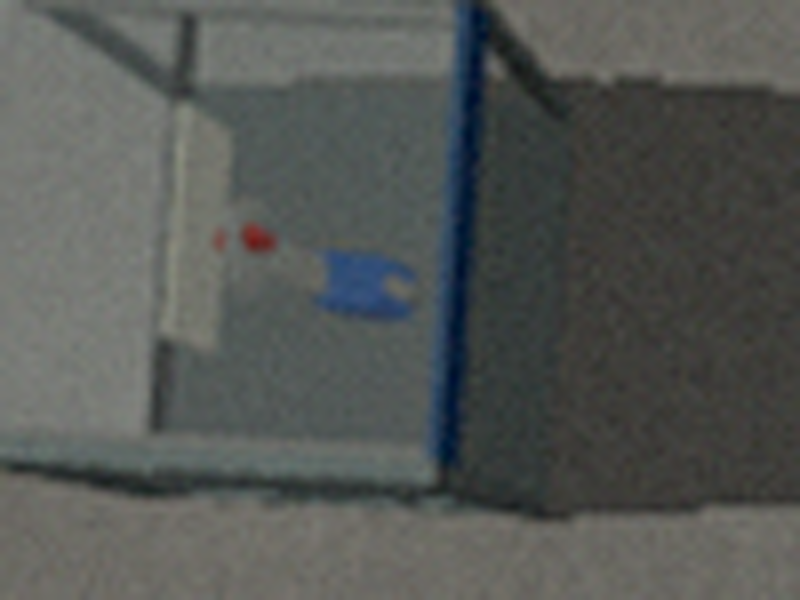

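View pics/w11.png

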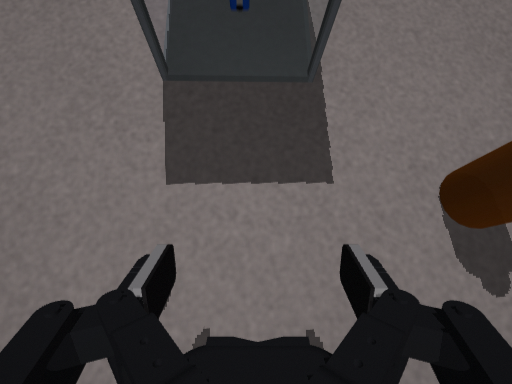

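Call:
{"name": "play_rows", "arguments": {"steps": [[0,-1,2,0,1],[0,-1,3,0,1],[0,-1,2,0,1],[0,0,0,0,1],[0,0,0,0,1],[0,0,0,0,1],[0,0,0,0,1],[0,0,0,0,1],[0,0,0,0,1],[0,0,0,0,1],[0,0,0,0,1],[0,0,0,0,1]]}}

```text
t: 21.92
position: [0.4971, -0.1767, 0.2457]
tcp_rot: [[0.081, 0.996, -0.043], [0.589, -0.083, -0.804], [-0.804, 0.04, -0.593]]
contact_force: [-0.4, 0.4, 0.4]
finger_gap: 0.0858
```

Call:
{"name": "play_rows", "arguments": {"steps": [[0,0,0,0,1],[0,0,0,0,1],[0,0,0,0,1],[0,0,0,0,1],[0,0,0,0,1],[0,0,0,0,1],[0,0,0,0,1],[0,0,0,0,1],[0,0,0,0,1],[0,0,0,0,1],[0,0,0,0,1],[0,0,0,0,1]]}}

```text
t: 23.42
position: [0.4971, -0.1768, 0.2458]
tcp_rot: [[0.082, 0.996, -0.043], [0.589, -0.083, -0.804], [-0.804, 0.04, -0.593]]
contact_force: [1.0, 0.0, 0.0]
finger_gap: 0.0855
```

Call:
{"name": "play_rows", "arguments": {"steps": [[0,0,0,0,1],[0,0,0,0,1],[0,0,0,0,1],[0,0,0,0,1],[0,0,0,0,1],[0,0,0,0,1],[0,0,0,0,1],[0,0,0,0,1],[0,0,0,0,1],[0,0,0,0,1],[0,0,0,0,1],[0,0,0,0,1]]}}

```text
t: 24.92
position: [0.4971, -0.1767, 0.2458]
tcp_rot: [[0.082, 0.996, -0.043], [0.589, -0.083, -0.804], [-0.804, 0.04, -0.593]]
contact_force: [-0.1, 0.2, 0.3]
finger_gap: 0.0851
```

```bash
python3 - <<'E'
from plan import *
st()
for i in range(6):
    f=grab('top',f't12_{i}'); im=f['pixels'].astype(int)[150:225,130:230]; m=(im[...,2]>im[...,0]+35)&(im[...,2]>im[...,1]+25)
    m[:,48:]=0; v,u=np.nonzero(m); print(u.mean()+130,v.mean()+150,len(u))
grab('scene','s12')
a=cv2.resize(cv2.imread('pics/t12_5.png')[150:225,130:230],None,fx=4,fy=4,interpolation=2);b=cv2.resize(cv2.imread('pics/s12.png')[80:260,200:370],None,fx=2.2,fy=2.2,interpolation=2)
h=max(a.shape[0],b.shape[0]); p=lambda x:np.vstack([x,np.zeros((h-x.shape[0],x.shape[1],3),np.uint8)])
cv2.imwrite('pics/c12.png',np.hstack([p(a),p(b)]))
E
```

```text
t 24.925 p [ 0.4971 -0.1767  0.2458] q [ 25.9716  39.3294  10.9139 103.8705 -43.5505  64.9721  60.4373] gap 0.08510313166529075 F [-0.0714  0.2003  0.3215] M [-0.6451  0.0523  0.012 ]
toolx [ 0.0815  0.5888 -0.8042] tilt 36.471378090687516 tilt az 82.11493349865887 jaw [ 0.9957 -0.0829  0.0403] jaw az -4.757571975989207
EYE box mm [-92.246   -6.4359 275.4195] world [ 0.5096 -0.0115  0.2754] nose az-box yaw 0.8446263145777305 slope 36.37401206974279
173.8653846153846 184.5769230769231 52
175.0 184.8235294117647 34
175.75 185.08333333333334 24
175.70833333333334 185.33333333333334 24
175.23333333333335 185.83333333333334 30
173.88235294117646 185.8235294117647 51
```

View pics/c12.png

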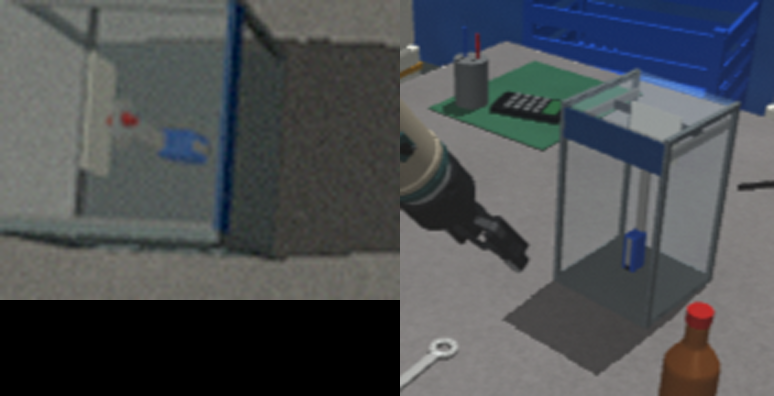

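Call:
{"name": "play_rows", "arguments": {"steps": [[0,0,0,0,1],[0,0,0,0,1],[0,0,0,0,1],[0,0,0,0,1],[0,0,0,0,1],[0,0,0,0,1],[0,0,0,0,1],[0,0,0,0,1],[0,0,0,0,1],[0,0,0,0,1],[0,0,0,0,1],[0,0,0,0,1]]}}

```text
t: 26.78
position: [0.4971, -0.1768, 0.2458]
tcp_rot: [[0.082, 0.996, -0.043], [0.589, -0.083, -0.804], [-0.804, 0.04, -0.593]]
contact_force: [-0.4, 0.6, 0.9]
finger_gap: 0.0856
```

Call:
{"name": "play_rows", "arguments": {"steps": [[0,0,0,0,1],[0,0,0,0,1],[0,0,0,0,1],[0,0,0,0,1],[0,0,0,0,1],[0,0,0,0,1],[0,0,0,0,1],[0,0,0,0,1],[0,0,0,0,1],[0,0,0,0,1],[0,0,0,0,1],[0,0,0,0,1]]}}

```text
t: 28.28
position: [0.4971, -0.1767, 0.2458]
tcp_rot: [[0.082, 0.996, -0.043], [0.589, -0.083, -0.804], [-0.804, 0.04, -0.593]]
contact_force: [0.3, -0.1, 0.6]
finger_gap: 0.0855
```

Call:
{"name": "play_rows", "arguments": {"steps": [[0,0,0,0,1],[0,0,0,0,1],[0,0,0,0,1],[0,0,0,0,1],[0,0,0,0,1],[0,0,0,0,1],[0,0,0,0,1],[0,0,0,0,1],[0,0,0,0,1],[0,0,0,0,1],[0,0,0,0,1],[0,0,0,0,1]]}}

```text
t: 29.78
position: [0.4971, -0.1768, 0.2458]
tcp_rot: [[0.082, 0.996, -0.043], [0.589, -0.083, -0.804], [-0.804, 0.04, -0.593]]
contact_force: [-0.1, 0.5, -0.2]
finger_gap: 0.0854
```

Call:
{"name": "play_rows", "arguments": {"steps": [[0,0,0,0,1],[0,0,0,0,1],[0,0,0,0,1],[0,0,0,0,1],[0,0,0,0,1],[0,0,0,0,1],[0,0,0,0,1],[0,0,0,0,1],[0,0,0,0,1],[0,0,0,0,1],[0,0,0,0,1],[0,0,0,0,1]]}}

```text
t: 31.28
position: [0.4971, -0.1768, 0.2458]
tcp_rot: [[0.082, 0.996, -0.043], [0.589, -0.083, -0.804], [-0.804, 0.04, -0.593]]
contact_force: [-0.5, -0.5, -0.7]
finger_gap: 0.0858
```

Call:
{"name": "play_rows", "arguments": {"steps": [[0,0,0,0,1],[0,0,0,0,1],[0,0,0,0,1],[0,0,0,0,1],[0,0,0,0,1],[0,0,0,0,1],[0,0,0,0,1],[0,0,0,0,1],[0,0,0,0,1],[0,0,0,0,1],[0,0,0,0,1],[0,0,0,0,1]]}}

```text
t: 32.78
position: [0.4971, -0.1768, 0.2458]
tcp_rot: [[0.082, 0.996, -0.043], [0.589, -0.083, -0.804], [-0.804, 0.04, -0.593]]
contact_force: [-0.3, 0.4, 0.1]
finger_gap: 0.0854
```

Call:
{"name": "play_rows", "arguments": {"steps": [[0,0,0,0,1],[0,0,0,0,1],[0,0,0,0,1],[0,0,0,0,1],[0,0,0,0,1],[0,0,0,0,1],[0,0,0,0,1],[0,0,0,0,1],[0,0,0,0,1],[0,0,0,0,1],[0,0,0,0,1],[0,0,0,0,1]]}}

```text
t: 34.28
position: [0.4971, -0.1768, 0.2458]
tcp_rot: [[0.082, 0.996, -0.043], [0.589, -0.083, -0.804], [-0.804, 0.04, -0.593]]
contact_force: [-0.0, 0.9, -0.6]
finger_gap: 0.0856
```

```bash
cat > sw.py <<'E'
from plan import *
for i in range(12):
    f=grab('scene','s13'); im=f['pixels'].astype(int)[150:210,260:330]; m=(im[...,2]>im[...,0]+40)&(im[...,2]>im[...,1]+35)
    v,u=np.nonzero(m); print(round(u.mean()+260,2),round(v.mean()+150,2),len(u),end=' | ')
print(status.read_state()['t'])
E
python3 sw.py
```

```text
308.41 192.43 99 | 308.39 192.48 100 | 308.37 192.51 101 | 308.3 192.57 101 | 308.18 192.54 101 | 308.07 192.66 101 | 307.98 192.67 102 | 307.9 192.72 104 | 308.01 192.71 101 | 307.97 192.74 102 | 308.01 192.74 102 | 308.08 192.68 103 | 34.875
```

```bash
python3 - <<'E'
from h import *
grab('top','t14'); grab('scene','s14')
cv2.imwrite('pics/c14.png',np.hstack([cv2.resize(cv2.imread('pics/t14.png')[80:280,110:400],(400,276)),cv2.resize(cv2.imread('pics/s14.png')[80:260,200:370],(400,424))[:276]]) )
cv2.imwrite('pics/c14b.png',cv2.resize(cv2.imread('pics/s14.png')[90:384,80:370],None,fx=2,fy=2))
E
```

```text
(no output)
```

View pics/c14.png

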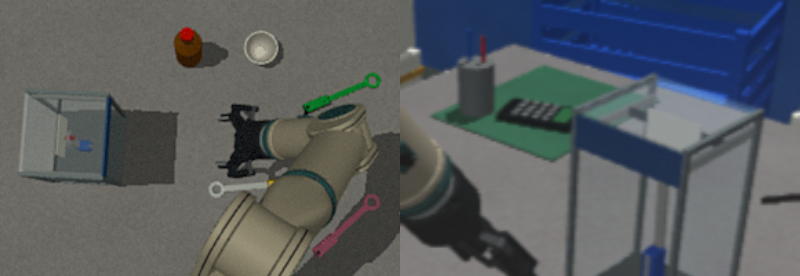

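View pics/c14b.png

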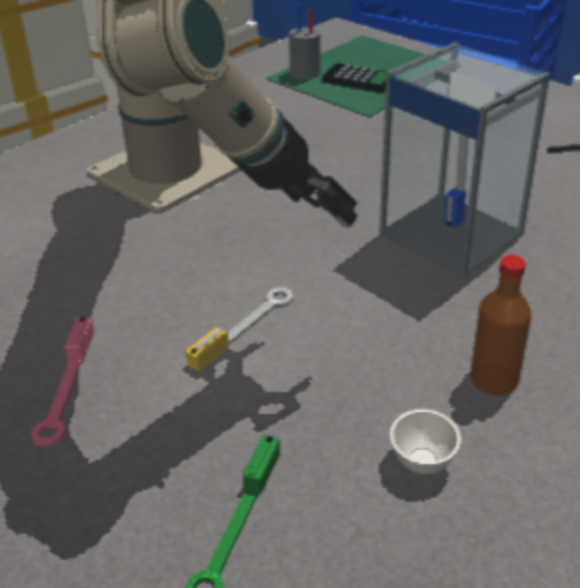

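The blue key hangs from the hook, its grip at (455,207) in the crop and about 50 mm above the box floor. The robot is clear, and the yellow key, bottle and dish are where they were.

```bash
python3 -c "
from rig import order
print(order.finish_job())"
```

```text
the job is handed in; nothing more can be done
None
```

The blue key is hanging freely from the red hook, and I handed the job in at about 35 s of the 69 s allowed.

- **Getting the slope:** Moves could only shift and turn about the vertical. I picked the key up by its grip and tilted the tool about 36° by reaching up against the arm's limit. I then turned the nose to the box and went in under the strip along the tag's own line.
- **Finding and seating on the hook:** The eye's tip met the board at about 3 N. I backed off about 1 mm and lowered the eye from about 252 to 209 mm. It came to rest on the hook at about 3.6 N (about 5 N counting the sensor's offset), against an expected seat of 208 mm. I eased up 1 mm, let go and drew back.
- **Last checks:** The key hung steady with about 1 mm of sway over a 0.6 s watch. The gripper was open and clear of everything. The yellow key, bottle, dish and look-alikes looked unmoved in the pictures; I did not measure them again.
- **Small disagreements:** The tool had rolled 2 to 3° sideways during the moves, which was within what the eye could take. After release the key swung for several seconds inside the box, so it may have lightly touched the board or back. The camera's hook depth (80 mm) and the touched depth (81 mm) agreed.

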